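# Nest the catch cups in the return bin and hold its cover over the screw holes

## Robot

A 7-joint arm with a two-finger parallel gripper is mounted at the origin on the work surface. World frame = base frame: x ahead of the robot, y to its left, z up, the work surface at z = 0. Lengths are in m, angles in degrees, forces in N, time in s.
With the tool pointing down it reaches from about 0.4 to 0.85 m from the base axis. Payload 4.5 kg.
Tool frame: the origin (TCP) lies midway between the tips of the shut fingers; the grasp point (between the pads) lies behind it (bot.tcp_to_grasp is the y of the grasp point in the tool frame, in m); y points along the fingers, x is the direction in which the jaws open and shut, and the axes are right-handed (so a half turn about y gives the same grasp; the last joint's range is limited). The gripper opens to 85 mm and grips with 20 to 120 N. Pads are 22 mm wide; open, the fingers measure 114 mm over their backs; the gripper's body (76 mm by 85 mm) begins 54 mm behind the grasp point. The pads swing forward as they close: fully open they stand 13 mm farther back than shut.
Start: joints at [78.77, 39.483, -11.15, 89.685, 9.013, 51.709, -12.324], TCP at [0.142, -0.609, 0.231] pointing down, gripper open.
Joint ranges: [-172.22, 172.22], [-26.19, 119.32], [-84.43, 86.54], [7.71, 146.69], [-57.33, 237.33], [2.42, 119.75], [-152.13, 152.13]. Speed limits (degrees/s): [147.25, 147.25, 180, 180, 180, 180, 180].

## Interface

Orientations are given as a 3x3 rotation matrix whose columns are the frame's x, y, z axes.
In Python, from workcell import bot gives the robot as it stands.
- The arm moves only by the tool arm_command, never from a script. Its argument "commands" is a list of rows, each an object of numbers: "dx", "dy", "dz": the shift along the tool's x, y, z in m; "rx", "ry", "rz": the turn, a rotation vector about the tool's x, y, z in rad; "claw": the finger opening in m, from 0 to 0.0854. A call has 1 to 8 rows; each row is the pose to reach, as a shift and turn from the pose commanded when the call began, along the tool's axes at that moment; what a row does not reach only later rows make up. A row lasts 1/12 s, in which the tool goes at most 41.7 mm and 7.16 degrees, less where a joint would pass 70% of its speed; a pose out of reach is approached as far as the arm can. A call with a gripper value outside its range is refused whole. The fingers move at their own pace and stop on an object; "newtons" is the grip in N (left out, the last holds). Time passes only in rows, so rows that repeat a pose let the fingers close. It gives the time, the measured TCP pose, the force and the opening at its end, in the units of the state.
- bot.observe(): the state, without advancing time (a new reading comes with each control period).
- bot.snapshot(name): name is "scene" or "top" or "wrist"; returns a dict with "pixels" (400x640x3 uint8, red, green, blue), "depth" (400x640 float32, m along the optical axis (not along the pixel's ray), 0 where there is no reading), "vfov" (degrees; the focal length in pixels is half the picture's height over the tangent of half this angle, whatever the lens; pixels are square), "cx", "cy" (the principal point, pixels), "dist_coeffs" ([k1, k2, p1, p2, k3] as OpenCV has them; the pictures are not rectified), "R" (3x3) and "t" (3): a world point X has camera coordinates R X + t. Camera axes: x right, y down, z forward; pixel columns grow to the right and rows downward; lengths in m; the calibration is good to about 2 mm. A picture is of the moment at which its call begins.
- bot.finish_job(): hands the job in, once; it reports no verdict.
The state is a dict: "clock": time; "joints": joint angles; "joint_vel": joint speeds; "tau": joint torques, N m; "eef_pos": TCP position; "tcp_rot": TCP orientation; "force": force on the tool from outside, world axes, zero at the start; "wrist_torque": the same for the moment, N m; "opening": finger opening in m.
Only numpy, scipy, OpenCV 4.12 (cv2) and the standard library are available. Lean on these libraries where they do the work, as an engineer would, in place of code of your own. Each camera call takes 0.05 s, during which the arm holds its last target. There are 200 camera calls.

## Task

Get the return bin ready for its cover to be screwed on: stand the wide low steel cup upright in the well at the bottom of the bin's funnel, then stand the narrow tall steel cup inside it. Then lift the round cover plate by its handle and finish while holding it, level and still, over the bin, hovering about 15 mm clear of the rim so that each of its three holes is right over its threaded hole: do not set it down or let go. Leave the pink cup and the mortar where they are.

Things in the scene. Friction and masses are not known exactly. Their poses are not given: they have to be found in the camera images.
- bin: Return bin, fixed: white drum 184 mm across, steel funnel in its top, rim face 120 mm above the counter. Origin: centre of its underside, z up. Three square 30 mm lugs, flush with the rim, at bearings 0, +130, -130 deg from its +x (at yaw 0 the lone one points away from the robot), reach 118 mm from the axis; each has a threaded hole, 7 mm wide, 103 mm from the axis.
- well (a point): Centre of the floor of the round well at the funnel's bottom, 44 mm above the counter. Axes as the bin's. Funnel inside, by height above the counter: well 68 mm across from 44 to 54 mm; cone from 68 mm across at 54 mm to about 156 mm at 76 mm; steep collar to 168 mm across at the rim, 120 mm.
- cover: Cover plate, loose, about 0.3 kg, flat on the counter: aluminium disc 180 mm across, 4 mm thick, three square 30 mm lugs at bearings 0, +130, -130 deg from its +x, each with a through hole 12 mm wide, 103 mm from the centre: the bin's pattern, matching only with its x along the bin's x. Black handle bar over the middle. Origin: centre of the underside, z up.
- cover_grip (a point): Middle of the cover's straight handle bar, 38 mm above its underside; axes as the cover's. The bar runs along the cover's y: 14 mm wide (x), 90 mm long, 12 mm thick, from 32 to 44 mm above the underside, on a post at each end (66 mm free between posts, 28 mm free under the bar).
- wide_cup: Wide low cup, loose, plain steel, open at the top: 60 mm across at the base, 66 mm at the rim, 52 mm high, wall 3 mm, floor 3 mm, about 0.12 kg. Origin: centre of its underside; z up.
- narrow_cup: Narrow tall cup, loose, plain steel, open at the top: 42 mm across at the base, 48 mm at the rim, 68 mm high, wall 3 mm, floor 3 mm, about 0.10 kg. Stood inside the wide cup it rises 19 mm above that one's rim. Origin: centre of its underside; z up.
- pink_cup: Bystander: pink plastic cup, 72 mm across, 85 mm high. Origin: centre of its underside.
- mortar: Bystander: small white ceramic mortar, 80 mm across, 52 mm high. Origin: centre of its underside.
- thread0 (a point): Mouth of the bin's threaded hole 0, on the rim face, at x=+103, y=0 mm in the bin's frame, 120 mm above the counter; axes as the bin's.
- hole0 (a point): Centre of the cover's hole 0 at the underside, at x=+103, y=0 mm in the cover's frame; belongs over threaded hole 0; axes as the cover's.
- thread1 (a point): Mouth of the bin's threaded hole 1, on the rim face, at x=-66.2, y=+78.9 mm in the bin's frame, 120 mm above the counter; axes as the bin's.
- hole1 (a point): Centre of the cover's hole 1 at the underside, at x=-66.2, y=+78.9 mm in the cover's frame; belongs over threaded hole 1; axes as the cover's.
- thread2 (a point): Mouth of the bin's threaded hole 2, on the rim face, at x=-66.2, y=-78.9 mm in the bin's frame, 120 mm above the counter; axes as the bin's.
- hole2 (a point): Centre of the cover's hole 2 at the underside, at x=-66.2, y=-78.9 mm in the cover's frame; belongs over threaded hole 2; axes as the cover's.
Not all that is in view belongs to the job. Leave any orange or red look-alike of the wide_cup alone. Leave any orange look-alike of the narrow_cup alone.

How it is judged (in metres and radians):
On the way, in this order (a step that is already met when the one before it is completed fails the run):
1. the wide cup stands upright on the floor of the funnel's well, let go (horizontal distance between wide_cup and well below 0.008 m and z of wide_cup in the frame of well between -0.004 and 0.004 m and angle between wide_cup's own z axis and vertical below 0.1 rad and contact force between the fingers and wide_cup below 0.1 N and linear speed of wide_cup below 0.03 m/s), for 0.2 s.
2. the narrow cup stands upright on the floor of the wide cup, in the well, let go (horizontal distance between wide_cup and well below 0.008 m and z of wide_cup in the frame of well between -0.004 and 0.004 m and angle between each of wide_cup, narrow_cup's own z axis and vertical below 0.1 rad and horizontal distance between narrow_cup and wide_cup below 0.01 m and z of narrow_cup in the frame of wide_cup between -0.001 and 0.007 m and contact force between the fingers and narrow_cup below 0.1 N and linear speed of narrow_cup below 0.03 m/s), for 0.2 s.
At the end, for the whole second after the job is handed in: Wide cup upright on the well floor (8 mm of centre, 0.1 rad), narrow cup upright in it (10 mm). Fingers hold the cover, still, level within 0.07 rad, touching neither bin nor cups, underside 5 to 28 mm above the rim face, each hole within 5 mm horizontally of its threaded hole (horizontal distance between wide_cup and well below 0.008 m and z of wide_cup in the frame of well between -0.004 and 0.004 m and angle between each of wide_cup, narrow_cup's own z axis and vertical below 0.1 rad and horizontal distance between narrow_cup and wide_cup below 0.01 m and z of narrow_cup in the frame of wide_cup between -0.001 and 0.007 m and horizontal distance between hole0 and thread0 below 0.005 m and z of hole0 in the frame of bin between 0.125 and 0.148 m and horizontal distance between hole1 and thread1 below 0.005 m and z of hole1 in the frame of bin between 0.125 and 0.148 m and horizontal distance between hole2 and thread2 below 0.005 m and z of hole2 in the frame of bin between 0.125 and 0.148 m and angle between cover's own z axis and vertical below 0.07 rad and contact force between the fingers and cover above 1 N and contact force between cover and bin below 0.2 N and contact force between cover and wide_cup below 0.2 N and contact force between cover and narrow_cup below 0.2 N and linear speed of cover below 0.02 m/s); the arm keeps its last pose, push and grip.
It fails at once if the pink cup is shoved by more than 30 mm or tipped over (distance of pink_cup from where it was at the start of the episode above 0.03 m or angle between pink_cup's own z axis and vertical above 0.5 rad).
It fails at once if the mortar is shoved by more than 30 mm or tipped over (distance of mortar from where it was at the start of the episode above 0.03 m or angle between mortar's own z axis and vertical above 0.5 rad).
It also fails if it takes over 72 s, if anything falls off the work surface, if the arm or the gripper's body presses on something with over 40 N, if the wrist force passes 120 N, or if a joint passes its speed limit or range.

## Working session

There is one attempt and no reset: what is moved stays moved. The work goes in short steps, Python scripts to look and compute and a tool call to move; the robot and the scene stay as the last step left them, time stands still between calls to the robot, and variables do not carry over. Pictures are saved under pics/ and viewed, on a budget of 10 in all, crops included, one or two more only if the job needs it, and the job is handed in when it is done.

Besides the shell and the picture viewer there is one more tool, called after "Request:" as name(argument=value, ...) on one line, values as JSON. arm_command: Moves the arm, as the interface text tells. Its arguments: {"type":"object","properties":{"commands":{"type":"array","items":{"type":"object","properties":{"dx":{"type":"number"},"dy":{"type":"number"},"dz":{"type":"number"},"rx":{"type":"number"},"ry":{"type":"number"},"rz":{"type":"number"},"claw":{"type":"number"}}}},"newtons":{"type":"number"}},"required":["commands"]}

```bash
mkdir -p pics; ls
python3 - <<'E'
from workcell import bot
import cv2,numpy as np
s=bot.observe(); print(s['eef_pos'],np.round(s['tcp_rot'],3).tolist(),bot.tcp_to_grasp,s['opening'])
for n in ("scene","top"):
    d=bot.snapshot(n); np.savez(f'{n}0.npz',**d)
    cv2.imwrite(f'pics/{n}0.png',d['pixels'][:,:,::-1])
    print(n,d['vfov'],d['cx'],d['cy'],d['dist_coeffs'],np.round(d['R'],3).tolist(),d['t'])
a=[cv2.imread(f'pics/{n}0.png') for n in("scene","top")]
E
```

```text
pics
[ 0.14215847 -0.60793305  0.23046534] [[0.228, -0.001, 0.974], [-0.974, 0.002, 0.228], [-0.002, -1.0, -0.0]] -0.0187 0.0853166047917631
scene 42.29059345240745 319.0904643461583 194.80497125528015 [-0.02892605  0.          0.          0.          0.        ] [[-0.312, 0.95, -0.015], [0.782, 0.248, -0.572], [-0.539, -0.191, -0.82]] [ 0.2328269  -0.37841074  1.84189267]
top 52.96648165065278 321.38394219063156 199.5700272012449 [-0.09088992  0.          0.          0.          0.        ] [[-0.022, -0.999, 0.031], [-0.992, 0.018, -0.127], [0.126, -0.033, -0.991]] [-0.06578922  0.61669497  0.99960263]
```

View pics/top0.png

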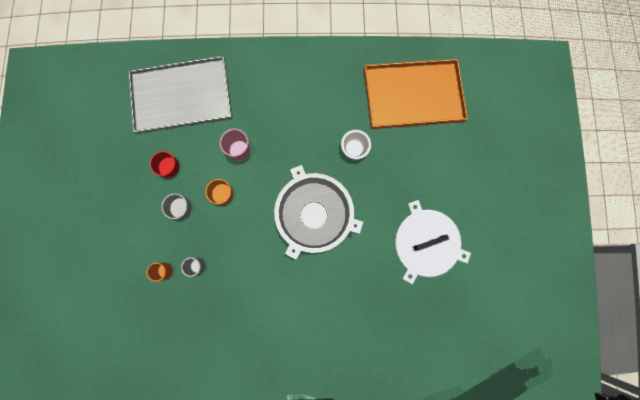

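View pics/scene0.png

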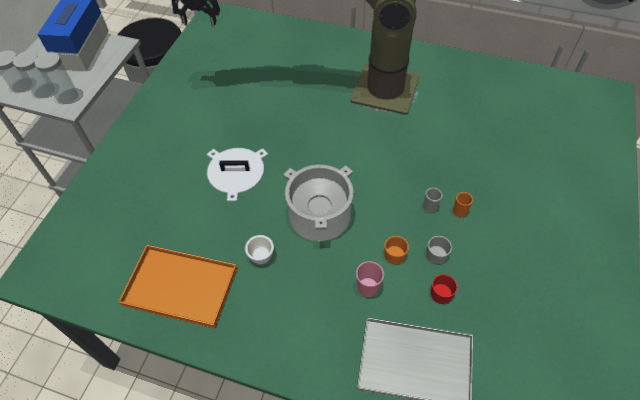

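Candidates in top view: wide steel cup (176,207), against its orange look-alike (219,192) and red one (164,165). Narrow steel cup (192,267), against the orange one (157,271). Bin at (314,213), with its lone lug at (298,173). Cover at (428,243), lone lug at (415,207). Pink cup (235,144) and mortar (356,145) are bystanders. I'll measure these and check with a close crop.

```bash
cat > h.py <<'E'
import numpy as np,cv2
def K(d):
    f=200/np.tan(np.radians(d['vfov'])/2); return np.array([[f,0,d['cx']],[0,f,d['cy']],[0,0,1]])
def rays(d,uv):
    p=cv2.undistortPoints(np.float64(uv).reshape(-1,1,2),K(d),d['dist_coeffs'])[:,0]
    r=np.c_[p,np.ones(len(p))]
    return r@d['R'], -d['R'].T@d['t'], r      # world dirs (depth-normalised), origin
def onplane(d,uv,z):
    r,o,_=rays(d,uv); return o+r*((z-o[2])/r[:,2])[:,None]
def cloud(d):
    v,u=np.mgrid[:400,:640]; r,o,_=rays(d,np.c_[u.ravel(),v.ravel()])
    P=o+r*d['depth'].reshape(-1,1); P[d['depth'].ravel()<=0]=np.nan
    return P.reshape(400,640,3)
def proj(d,X):
    rv,_=cv2.Rodrigues(d['R']); return cv2.projectPoints(np.float64(X).reshape(-1,1,3),rv,d['t'],K(d),d['dist_coeffs'])[0][:,0]
def circ(P):
    A=np.c_[2*P[:,:2],np.ones(len(P))]; s=np.linalg.lstsq(A,(P[:,:2]**2).sum(1),rcond=None)[0]
    return s[:2],2*np.sqrt(s[2]+s[0]**2+s[1]**2)
E
python3 - <<'E'
from h import *
for n in('top','scene'):
    d=dict(np.load(n+'0.npz')); P=cloud(d); z=P[...,2]
    print(n,'counter z',np.nanmedian(z[300:380,200:400]) if n=='top' else np.nanmedian(z[100:140,100:160]))
    C={'top':dict(wide=(176,207),nar=(192,267),bin=(314,213),cover=(428,243)),'scene':dict(wide=(439,250),nar=(432,200),bin=(320,200),cover=(236,171))}[n]
    for k,(u,v) in C.items():
        r={'wide':24,'nar':20,'bin':62,'cover':50}[k]; h={'wide':.052,'nar':.068,'bin':.12,'cover':.004}[k]
        m=np.zeros((400,640),bool); m[v-r:v+r,u-r:u+r]=1
        zz=z[m]; 
        g=m&(abs(z-h)<.004)
        if k=='cover':
            g=m&(d['pixels'].min(-1)>130)
        Q=P[g]; 
        print(k,g.sum(),'zmax',np.nanmax(zz),'median top',np.nanmedian(Q,0).round(4),'range',np.nanmin(Q,0).round(4),np.nanmax(Q,0).round(4))
        c,R=cv2.minEnclosingCircle(np.float32(Q[:,:2])); print('   enc',np.round(c,4),'diam',round(2*R,4),'fit',circ(Q))
d=dict(np.load('top0.npz'));I=d['pixels'][:,:,::-1]
a=cv2.resize(I[150:290,140:240],None,fx=4,fy=4,interpolation=2)
b=cv2.resize(np.ascontiguousarray(I[160:290,265:365]),None,fx=4,fy=4,interpolation=2)
b=cv2.copyMakeBorder(b,0,40,0,0,0)
cv2.imwrite('pics/crop.png',np.hstack([a,b]))
E
```

```text
top counter z 0.0009294581115990574
wide 113 zmax 0.057225805097679716 median top [0.6047 0.303  0.0519] range [0.573  0.2677 0.0483] [0.6374 0.334  0.0559]
   enc [0.6044 0.3006] diam 0.0674 fit (array([0.60458741, 0.30031088]), np.float64(0.06246868975824577))
nar 84 zmax 0.0732370275914277 median top [0.4508 0.2542 0.0685] range [0.4273 0.2284 0.0641] [0.4742 0.2742 0.0717]
   enc [0.4507 0.2511] diam 0.0477 fit (array([0.45087207, 0.25067511]), np.float64(0.043753617825563744))
bin 1533 zmax 0.12640584293142598 median top [ 0.5592 -0.0416  0.1207] range [ 0.468  -0.1712  0.116 ] [0.6897 0.0378 0.124 ]
   enc [ 0.5759 -0.0567] diam 0.2378 fit (array([ 0.57469735, -0.05714196]), np.float64(0.18798109089524706))
cover 3678 zmax 0.05044091170370657 median top [ 0.4945 -0.3596  0.0048] range [ 0.3923 -0.48   -0.0046] [ 0.6142 -0.2736  0.0472]
 ** On entry to DLASCL parameter number  4 had an illegal value
 ** On entry to DLASCL parameter number  4 had an illegal valueTraceback (most recent call last):
  File "<stdin>", line 15, in <module>
  File "h.py", line 17, in circ
    A=np.c_[2*P[:,:2],np.ones(len(P))]; s=np.linalg.lstsq(A,(P[:,:2]**2).sum(1),rcond=None)[0]
                                          ~~~~~~~~~~~~~~~^^^^^^^^^^^^^^^^^^^^^^^^^^^^^^^^^^
    x, resids, rank, s = _umath_linalg.lstsq(a, b, rcond,
                         ~~~~~~~~~~~~~~~~~~~^^^^^^^^^^^^^
                                             signature=signature)
                                             ^^^^^^^^^^^^^^^^^^^^
    raise LinAlgError("SVD did not converge in Linear Least Squares")
numpy.linalg.LinAlgError: SVD did not converge in Linear Least Squares
```

```bash
cat > m.py <<'E'
from h import *
def pattern(d,u,v,r,h,rmin=.098,tol=.005,c0=None):
    """centre and yaw of a lugged disc whose top face is at height h, from rays onto that face"""
    z=cloud(d)[...,2]; m=np.zeros((400,640),np.uint8); m[v-r:v+r,u-r:u+r]=1
    px=d['pixels'].astype(int); m&=((abs(z-h)<tol)&((px.max(-1)-px.min(-1))<45)&(px.mean(-1)>110)).astype(np.uint8)
    V,U=np.nonzero(m); Q=onplane(d,np.c_[U,V],h)[:,:2]
    c,_=cv2.minEnclosingCircle(np.float32(Q)) if c0 is None else (c0,0); c=np.array(c)
    for _ in range(12):
        w=Q-c; rr=np.hypot(*w.T); a=np.arctan2(w[:,1],w[:,0])
        L=w[(rr>rmin)&(rr<.125)]; al=np.arctan2(L[:,1],L[:,0])
        # yaw: lone lug = the one with 130-degree gaps on both sides
        km=cv2.kmeans(np.float32(np.c_[np.cos(al),np.sin(al)]),3,None,(3,50,1e-6),10,cv2.KMEANS_PP_CENTERS)
        b=np.array([np.median(L[km[1].ravel()==i],0) for i in range(3)]); ang=np.degrees(np.arctan2(b[:,1],b[:,0]))
        s=[min(abs((ang[i]-ang[j]+180)%360-180) for j in range(3) if j!=i) for i in range(3)]; i0=int(np.argmax(s))
        y=[]
        for j in range(3):
            e=(ang[j]-ang[i0]+180)%360-180; k=0 if j==i0 else np.sign(e)*130
            y.append((ang[j]-k+180)%360-180)
        o=Q[(rr>.080)&(rr<.096)&np.all([abs((np.degrees(a)-t+180)%360-180)>14 for t in ang],0)]
        B=[]   # outer edge point of each 5-degree bin
        ao=np.degrees(np.arctan2(*(o-c).T[::-1])); ro=np.hypot(*(o-c).T)
        for t in range(-180,180,5):
            k=(ao>=t)&(ao<t+5)
            if k.sum()>1: B.append(o[k][np.argmax(ro[k])])
        cc,D=circ(np.array(B)); c=.5*c+.5*cc
    return c,D,np.array(y),len(B)
E
python3 - <<'E'
from m import *
T=dict(np.load('top0.npz'));S=dict(np.load('scene0.npz'))
for n,d,a,b in(('top',T,(314,213),(428,243)),('scene',S,(320,195),(236,172))):
    for nm,(u,v),h in(('bin',a,.12),('cover',b,.004)):
        try: print(n,nm,pattern(d,u,v,64,h))
        except Exception as e: print(n,nm,e)
P=cloud(T);m=np.zeros((400,640),bool);m[215:270,398:460]=1
g=m&(T['pixels'].max(-1)<90)&(P[...,2]>.03); Q=P[g]; (c,s,an)=cv2.minAreaRect(np.float32(onplane(T,np.argwhere(g)[:,::-1],.044)[:,:2]));print('handle',c,s,an,np.nanmedian(Q,0))
for n,d,w,na in(('top',T,(176,207),(192,267)),('scene',S,(439,250),(432,200))):
    P=cloud(d)
    for (u,v),h,r in((w,.052,22),(na,.068,17)):
        m=np.zeros((400,640),bool);m[v-r:v+r,u-r:u+r]=1
        g=m&(abs(P[...,2]-h)<.005); Q=onplane(d,np.argwhere(g)[:,::-1],h)[:,:2]
        c,R=cv2.minEnclosingCircle(np.float32(Q));print(n,h,g.sum(),np.round(c,4),2*R)
I=T['pixels'][:,:,::-1]
f=lambda x:cv2.resize(np.ascontiguousarray(x),(300,390),interpolation=2)
cv2.imwrite('pics/crop.png',np.hstack([f(I[160:290,140:240]),f(I[150:280,265:365]),]))
E
```

```text
top bin (array([ 0.57552746, -0.05684885]), np.float64(0.1900976818632673), array([20.97544614, 20.48045487, 20.81680012]), 58)
top cover (array([ 0.49801277, -0.3644387 ]), np.float64(0.18364424275667515), array([17.94559701, 17.75516637, 17.39935732]), 57)
scene bin (array([ 0.5759048 , -0.05409215]), np.float64(0.18929387165600658), array([21.21801646, 21.35530454, 20.10748945]), 57)
scene cover (array([ 0.53296676, -0.30245752]), np.float64(0.18013162092755666), array([ 73.69478131, 144.92512451, 103.23241571]), 18)
handle (0.498318076133728, -0.3599620759487152) (0.011438179761171341, 0.09094813466072083) 17.7813777923584 [ 0.49857546 -0.35952966  0.04474613]
top 0.052 124 [0.6044 0.3004] 0.06689096987247467
top 0.068 87 [0.4508 0.251 ] 0.047881338745355606
scene 0.052 108 [0.6064 0.3003] 0.06888169050216675
scene 0.068 73 [0.4518 0.251 ] 0.0513962060213089
```

View pics/crop.png

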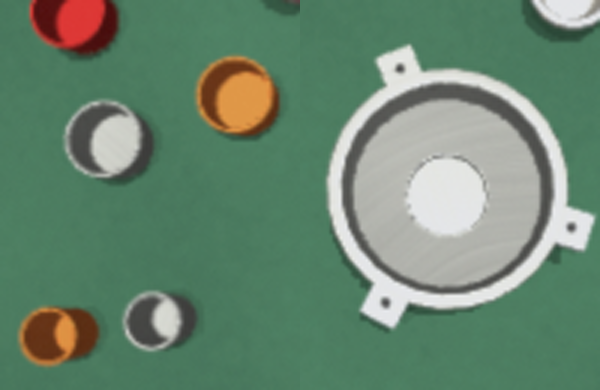

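The crop shows the plain steel wide cup at about (105,140), clearly distinct from the red and orange ones, and the steel narrow cup at (155,320) beside the orange one. The bin's lone lug with its hole is at (400,68). Sizes check out: rims measure 67 and 48 mm, yaws agree across lugs.

```bash
cat > plan.py <<'E'
import sys,numpy as np
from workcell import bot
from scipy.spatial.transform import Rotation as Ro
# usage: plan.py x,y,z,bearing ...   chain of tool poses, tool down, tool x at bearing
s=bot.observe(); p=np.array(s['eef_pos']);R=np.array(s['tcp_rot'])
print('now',p.round(4),'bearing',np.degrees(np.arctan2(R[1,0],R[0,0])).round(2),'tilt',np.degrees(np.arccos(-R[2,1])).round(2),'F',np.round(s['force'],1),'open',round(s['opening'],4),'t',s['clock'],'j',np.round(s['joints'],0))
for a in sys.argv[1:]:
    x,y,z,b=map(float,a.split(',')); b=np.radians(b); q=np.array([x,y,z]);c,n=np.cos(b),np.sin(b)
    G=np.array([[c,0,-n],[n,0,c],[0,-1,0]])
    d=R.T@(q-p); r=Ro.from_matrix(R.T@G).as_rotvec()
    print(a,'d',d.round(4),'r',r.round(3),'rows',np.ceil(max(np.linalg.norm(d)/.0417,np.degrees(np.linalg.norm(r))/7.16)))
    p,R=q,G
E
python3 plan.py 0.34,-0.42,0.25,-60 0.50,-0.18,0.25,-40 0.58,0.08,0.25,-25 0.605,0.3,0.18,-25
```

```text
now [ 0.1422 -0.608   0.2306] bearing -76.83 tilt 0.1 F [ 0.  -0.2  0.6] open 0.0855 t 0.1 j [ 79.  40. -11.  90.   9.  52. -12.]
0.34,-0.42,0.25,-60 d [-0.138  -0.0192  0.2354] r [-0.    -0.294 -0.002] rows 7.0
0.50,-0.18,0.25,-40 d [-0.1278  0.      0.2586] r [ 0.    -0.349  0.   ] rows 7.0
0.58,0.08,0.25,-25 d [-0.1058  0.      0.2506] r [ 0.    -0.262  0.   ] rows 7.0
0.605,0.3,0.18,-25 d [-0.0703  0.07    0.21  ] r [0. 0. 0.] rows 6.0
```

Request:
arm_command(commands=[{"dx": -0.138, "dy": -0.019, "dz": 0.235, "ry": -0.294, "claw": 0.085}, {"dx": -0.138, "dy": -0.019, "dz": 0.235, "ry": -0.294}, {"dx": -0.138, "dy": -0.019, "dz": 0.235, "ry": -0.294}, {"dx": -0.138, "dy": -0.019, "dz": 0.235, "ry": -0.294}, {"dx": -0.138, "dy": -0.019, "dz": 0.235, "ry": -0.294}, {"dx": -0.138, "dy": -0.019, "dz": 0.235, "ry": -0.294}, {"dx": -0.138, "dy": -0.019, "dz": 0.235, "ry": -0.294}, {"dx": -0.138, "dy": -0.019, "dz": 0.235, "ry": -0.294}])

```text
$.commands[0]: bad value
```

Request:
arm_command(commands=[{"dx": -0.128, "dz": 0.259, "ry": -0.349}, {"dx": -0.128, "dz": 0.259, "ry": -0.349}, {"dx": -0.128, "dz": 0.259, "ry": -0.349}, {"dx": -0.128, "dz": 0.259, "ry": -0.349}, {"dx": -0.128, "dz": 0.259, "ry": -0.349}, {"dx": -0.128, "dz": 0.259, "ry": -0.349}, {"dx": -0.128, "dz": 0.259, "ry": -0.349}, {"dx": -0.128, "dz": 0.259, "ry": -0.349}])

```text
$.commands[0]: bad value
```

Request:
arm_command(commands=[{"dx": -0.106, "dz": 0.25, "ry": -0.262}, {"dx": -0.106, "dz": 0.25, "ry": -0.262}, {"dx": -0.106, "dz": 0.25, "ry": -0.262}, {"dx": -0.106, "dz": 0.25, "ry": -0.262}, {"dx": -0.106, "dz": 0.25, "ry": -0.262}, {"dx": -0.106, "dz": 0.25, "ry": -0.262}, {"dx": -0.106, "dz": 0.25, "ry": -0.262}, {"dx": -0.106, "dz": 0.25, "ry": -0.262}])

```text
$.commands[0]: bad value
```

Request:
arm_command(commands=[{"dx": -0.07, "dy": 0.07, "dz": 0.21}, {"dx": -0.07, "dy": 0.07, "dz": 0.21}, {"dx": -0.07, "dy": 0.07, "dz": 0.21}, {"dx": -0.07, "dy": 0.07, "dz": 0.21}, {"dx": -0.07, "dy": 0.07, "dz": 0.21}, {"dx": -0.07, "dy": 0.07, "dz": 0.21}, {"dx": -0.07, "dy": 0.07, "dz": 0.21}, {"dx": -0.07, "dy": 0.07, "dz": 0.21}])

```text
$.commands[0]: bad value
```

Request:
arm_command(commands=[{"dx": -0.02, "dy": -0.003, "dz": 0.034, "rx": 0, "ry": -0.042, "rz": 0, "claw": 0.085}], newtons=30)

```text
clock: 0.18
eef_pos: [0.1624, -0.5861, 0.233]
tcp_rot: [[0.257, -0.007, 0.966], [-0.966, -0.004, 0.257], [0.002, -1.0, -0.007]]
force: [-1.1, -1.3, 0.4]
opening: 0.0851
```

Request:
arm_command(commands=[{"dx": -0.11, "dy": -0.016, "dz": 0.206, "rx": 0, "ry": -0.252, "rz": 0, "claw": 0.085}, {"dx": -0.11, "dy": -0.016, "dz": 0.206, "rx": 0, "ry": -0.252, "rz": 0, "claw": 0.085}, {"dx": -0.11, "dy": -0.016, "dz": 0.206, "rx": 0, "ry": -0.252, "rz": 0, "claw": 0.085}, {"dx": -0.11, "dy": -0.016, "dz": 0.206, "rx": 0, "ry": -0.252, "rz": 0, "claw": 0.085}, {"dx": -0.11, "dy": -0.016, "dz": 0.206, "rx": 0, "ry": -0.252, "rz": 0, "claw": 0.085}, {"dx": -0.11, "dy": -0.016, "dz": 0.206, "rx": 0, "ry": -0.252, "rz": 0, "claw": 0.085}, {"dx": -0.11, "dy": -0.016, "dz": 0.206, "rx": 0, "ry": -0.252, "rz": 0, "claw": 0.085}])

```text
clock: 0.77
eef_pos: [0.3462, -0.4141, 0.2508]
tcp_rot: [[0.51, 0.004, 0.86], [-0.86, 0.003, 0.51], [-0.0, -1.0, 0.005]]
force: [0.5, 0.3, -0.7]
opening: 0.0849
```

Request:
arm_command(commands=[{"dx": -0.128, "dy": 0, "dz": 0.259, "rx": 0, "ry": -0.349, "rz": 0, "claw": 0.085}, {"dx": -0.128, "dy": 0, "dz": 0.259, "rx": 0, "ry": -0.349, "rz": 0, "claw": 0.085}, {"dx": -0.128, "dy": 0, "dz": 0.259, "rx": 0, "ry": -0.349, "rz": 0, "claw": 0.085}, {"dx": -0.128, "dy": 0, "dz": 0.259, "rx": 0, "ry": -0.349, "rz": 0, "claw": 0.085}, {"dx": -0.128, "dy": 0, "dz": 0.259, "rx": 0, "ry": -0.349, "rz": 0, "claw": 0.085}, {"dx": -0.128, "dy": 0, "dz": 0.259, "rx": 0, "ry": -0.349, "rz": 0, "claw": 0.085}, {"dx": -0.128, "dy": 0, "dz": 0.259, "rx": 0, "ry": -0.349, "rz": 0, "claw": 0.085}, {"dx": -0.128, "dy": 0, "dz": 0.259, "rx": 0, "ry": -0.349, "rz": 0, "claw": 0.085}])

```text
clock: 1.43
eef_pos: [0.5054, -0.1702, 0.2507]
tcp_rot: [[0.775, 0.005, 0.632], [-0.632, 0.006, 0.775], [0.0, -1.0, 0.008]]
force: [0.3, 1.4, 0.3]
opening: 0.0853
```

Request:
arm_command(commands=[{"dx": -0.106, "dy": 0, "dz": 0.25, "rx": 0, "ry": -0.262, "rz": 0, "claw": 0.085}, {"dx": -0.106, "dy": 0, "dz": 0.25, "rx": 0, "ry": -0.262, "rz": 0, "claw": 0.085}, {"dx": -0.106, "dy": 0, "dz": 0.25, "rx": 0, "ry": -0.262, "rz": 0, "claw": 0.085}, {"dx": -0.106, "dy": 0, "dz": 0.25, "rx": 0, "ry": -0.262, "rz": 0, "claw": 0.085}, {"dx": -0.106, "dy": 0, "dz": 0.25, "rx": 0, "ry": -0.262, "rz": 0, "claw": 0.085}, {"dx": -0.106, "dy": 0, "dz": 0.25, "rx": 0, "ry": -0.262, "rz": 0, "claw": 0.085}, {"dx": -0.106, "dy": 0, "dz": 0.25, "rx": 0, "ry": -0.262, "rz": 0, "claw": 0.085}, {"dx": -0.106, "dy": 0, "dz": 0.25, "rx": 0, "ry": -0.262, "rz": 0, "claw": 0.085}])

```text
clock: 2.1
eef_pos: [0.5802, 0.0873, 0.2502]
tcp_rot: [[0.91, 0.001, 0.414], [-0.414, 0.005, 0.91], [-0.001, -1.0, 0.005]]
force: [-0.3, 0.2, 0.5]
opening: 0.0853
```

Request:
arm_command(commands=[{"dx": -0.07, "dy": 0.07, "dz": 0.21, "rx": 0, "ry": 0, "rz": 0, "claw": 0.085}, {"dx": -0.07, "dy": 0.07, "dz": 0.21, "rx": 0, "ry": 0, "rz": 0, "claw": 0.085}, {"dx": -0.07, "dy": 0.07, "dz": 0.21, "rx": 0, "ry": 0, "rz": 0, "claw": 0.085}, {"dx": -0.07, "dy": 0.07, "dz": 0.21, "rx": 0, "ry": 0, "rz": 0, "claw": 0.085}, {"dx": -0.07, "dy": 0.07, "dz": 0.21, "rx": 0, "ry": 0, "rz": 0, "claw": 0.085}, {"dx": -0.07, "dy": 0.07, "dz": 0.21, "rx": 0, "ry": 0, "rz": 0, "claw": 0.085}, {"dx": -0.07, "dy": 0.07, "dz": 0.21, "rx": 0, "ry": 0, "rz": 0, "claw": 0.085}, {"dx": -0.07, "dy": 0.07, "dz": 0.21, "rx": 0, "ry": 0, "rz": 0, "claw": 0.085}])

```text
clock: 2.77
eef_pos: [0.6042, 0.2996, 0.1789]
tcp_rot: [[0.907, -0.002, 0.421], [-0.421, -0.002, 0.907], [-0.001, -1.0, -0.002]]
force: [-0.7, -0.6, -0.1]
opening: 0.0849
```

```bash
cat > rim.py <<'E'
import sys
from m import *
from workcell import bot
def look(n,h,x,y,rad,tol=.006):
    d=bot.snapshot(n);P=cloud(d)
    g=(abs(P[...,2]-h)<tol)&(np.hypot(P[...,0]-x,P[...,1]-y)<rad)
    Q=onplane(d,np.argwhere(g)[:,::-1],h)[:,:2]
    if len(Q)<10: print(n,'few',len(Q)); return d
    c,R=cv2.minEnclosingCircle(np.float32(Q)); print(n,h,len(Q),np.round(c,4),'diam',round(2*R,4)); return d
if __name__=='__main__':
    h,x,y,r=map(float,sys.argv[1:5])
    for n in sys.argv[5].split('+'): d=look(n,h,x,y,r)
    if len(sys.argv)>6: cv2.imwrite('pics/'+sys.argv[6],d['pixels'][:,:,::-1])
E
python3 rim.py .052 .605 .3 .045 top+wrist w1.png; python3 plan.py 0.605,0.3,0.018,-25
```

```text
top 0.052 132 [0.6045 0.3002] diam 0.0673
wrist 0.052 810 [0.6069 0.3   ] diam 0.0664
now [0.6056 0.2966 0.18  ] bearing -25.13 tilt 0.17 F [-0.3 -0.1 -0.2] open 0.0847 t 2.8667 j [-20.  47. -20.  83.  18.  53. -70.]
0.605,0.3,0.018,-25 d [-0.0022  0.162   0.0032] r [ 0.003 -0.002  0.001] rows 4.0
```

View pics/w1.png

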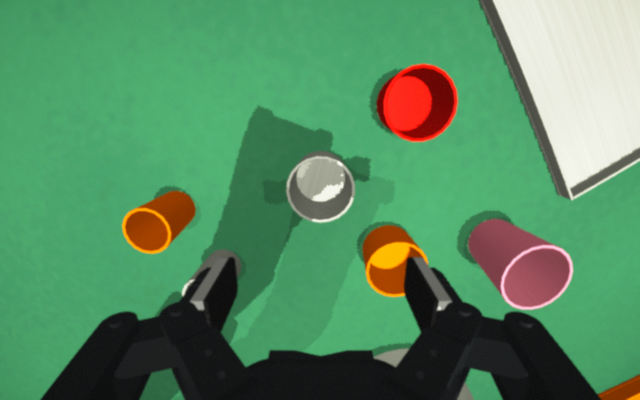

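Wrist view: the wide steel cup at (321,188) is centred between the fingers (213 and 425 px), orange cups and red clear of the jaws. Descend.

Request:
arm_command(commands=[{"dx": 0, "dy": 0.04, "dz": 0.001, "rx": 0, "ry": 0, "rz": 0, "claw": 0.085}, {"dx": 0, "dy": 0.08, "dz": 0.001, "rx": 0, "ry": 0, "rz": 0, "claw": 0.085}, {"dx": 0, "dy": 0.11, "dz": 0.001, "rx": 0, "ry": 0, "rz": 0, "claw": 0.085}, {"dx": 0, "dy": 0.135, "dz": 0.001, "rx": 0, "ry": 0, "rz": 0, "claw": 0.085}, {"dx": 0, "dy": 0.15, "dz": 0.001, "rx": 0, "ry": 0, "rz": 0, "claw": 0.085}, {"dx": 0, "dy": 0.162, "dz": 0.001, "rx": 0, "ry": 0, "rz": 0, "claw": 0.085}, {"dx": 0, "dy": 0.162, "dz": 0.001, "rx": 0, "ry": 0, "rz": 0, "claw": 0.085}, {"dx": 0, "dy": 0.162, "dz": 0.001, "rx": 0, "ry": 0, "rz": 0, "claw": 0.085}])

```text
clock: 3.53
eef_pos: [0.606, 0.3003, 0.0191]
tcp_rot: [[0.906, 0.001, 0.423], [-0.423, 0.0, 0.906], [0.001, -1.0, 0.001]]
force: [0.8, 0.6, 0.0]
opening: 0.0849
```

Request:
arm_command(commands=[{"dx": 0, "dy": 0, "dz": 0, "rx": 0, "ry": 0, "rz": 0, "claw": 0.05}, {"dx": 0, "dy": 0, "dz": 0, "rx": 0, "ry": 0, "rz": 0, "claw": 0.05}, {"dx": 0, "dy": 0, "dz": 0, "rx": 0, "ry": 0, "rz": 0, "claw": 0.05}, {"dx": 0, "dy": 0, "dz": 0, "rx": 0, "ry": 0, "rz": 0, "claw": 0.05}, {"dx": 0, "dy": 0, "dz": 0, "rx": 0, "ry": 0, "rz": 0, "claw": 0.05}, {"dx": 0, "dy": 0, "dz": 0, "rx": 0, "ry": 0, "rz": 0, "claw": 0.05}, {"dx": 0, "dy": 0, "dz": 0, "rx": 0, "ry": 0, "rz": 0, "claw": 0.05}], newtons=30)

```text
clock: 4.12
eef_pos: [0.6066, 0.3014, 0.0207]
tcp_rot: [[0.906, 0.003, 0.423], [-0.423, 0.001, 0.906], [0.002, -1.0, 0.003]]
force: [-0.3, -1.1, 5.8]
opening: 0.0652
```

```bash
python3 plan.py 0.605,0.3,0.23,-25 0.592,0.12,0.22,-25 0.576,-0.056,0.18,-25
```

```text
now [0.6066 0.3014 0.0207] bearing -25.0 tilt 0.21 F [-0.3 -1.1  5.8] open 0.0652 t 4.1167 j [-22.  59. -16.  87.  23.  37. -74.]
0.605,0.3,0.23,-25 d [-0.0004 -0.2093 -0.0014] r [-0.003  0.     0.002] rows 6.0
0.592,0.12,0.22,-25 d [ 0.0643  0.01   -0.1686] r [0. 0. 0.] rows 5.0
0.576,-0.056,0.18,-25 d [ 0.0599  0.04   -0.1663] r [0. 0. 0.] rows 5.0
```

Request:
arm_command(commands=[{"dx": 0, "dy": -0.02, "dz": 0, "rx": 0, "ry": 0, "rz": 0, "claw": 0.05}, {"dx": 0, "dy": -0.055, "dz": 0, "rx": 0, "ry": 0, "rz": 0, "claw": 0.05}, {"dx": 0, "dy": -0.095, "dz": 0, "rx": 0, "ry": 0, "rz": 0, "claw": 0.05}, {"dx": 0, "dy": -0.135, "dz": 0, "rx": 0, "ry": 0, "rz": 0, "claw": 0.05}, {"dx": 0, "dy": -0.175, "dz": 0, "rx": 0, "ry": 0, "rz": 0, "claw": 0.05}, {"dx": 0, "dy": -0.21, "dz": 0, "rx": 0, "ry": 0, "rz": 0, "claw": 0.05}, {"dx": 0, "dy": -0.21, "dz": 0, "rx": 0, "ry": 0, "rz": 0, "claw": 0.05}])

```text
clock: 4.7
eef_pos: [0.6093, 0.3039, 0.2383]
tcp_rot: [[0.906, 0.014, 0.423], [-0.423, 0.009, 0.906], [0.009, -1.0, 0.014]]
force: [1.5, 1.0, -1.2]
opening: 0.0652
```

Request:
arm_command(commands=[{"dx": 0.01, "dy": 0, "dz": -0.027, "rx": 0, "ry": 0, "rz": 0, "claw": 0.05}, {"dx": 0.022, "dy": 0, "dz": -0.06, "rx": 0, "ry": 0, "rz": 0, "claw": 0.05}, {"dx": 0.035, "dy": 0.003, "dz": -0.095, "rx": 0, "ry": 0, "rz": 0, "claw": 0.05}, {"dx": 0.049, "dy": 0.006, "dz": -0.132, "rx": 0, "ry": 0, "rz": 0, "claw": 0.05}, {"dx": 0.064, "dy": 0.01, "dz": -0.169, "rx": 0, "ry": 0, "rz": 0, "claw": 0.05}, {"dx": 0.064, "dy": 0.01, "dz": -0.169, "rx": 0, "ry": 0, "rz": 0, "claw": 0.05}])

```text
clock: 5.2
eef_pos: [0.5916, 0.107, 0.2176]
tcp_rot: [[0.901, -0.002, 0.434], [-0.434, -0.012, 0.901], [0.003, -1.0, -0.011]]
force: [0.1, -2.2, -1.2]
opening: 0.0655
```

Request:
arm_command(commands=[{"dx": 0.014, "dy": 0, "dz": -0.039, "rx": 0, "ry": 0, "rz": 0, "claw": 0.05}, {"dx": 0.028, "dy": 0.01, "dz": -0.077, "rx": 0, "ry": 0, "rz": 0, "claw": 0.05}, {"dx": 0.041, "dy": 0.02, "dz": -0.114, "rx": 0, "ry": 0, "rz": 0, "claw": 0.05}, {"dx": 0.052, "dy": 0.03, "dz": -0.145, "rx": 0, "ry": 0, "rz": 0, "claw": 0.05}, {"dx": 0.06, "dy": 0.04, "dz": -0.166, "rx": 0, "ry": 0, "rz": 0, "claw": 0.05}, {"dx": 0.06, "dy": 0.04, "dz": -0.166, "rx": 0, "ry": 0, "rz": 0, "claw": 0.05}, {"dx": 0.06, "dy": 0.04, "dz": -0.166, "rx": 0, "ry": 0, "rz": 0, "claw": 0.05}])

```text
clock: 5.78
eef_pos: [0.5757, -0.0572, 0.1782]
tcp_rot: [[0.905, -0.001, 0.426], [-0.426, -0.001, 0.905], [-0.0, -1.0, -0.001]]
force: [0.0, 1.1, -1.7]
opening: 0.0651
```

```bash
python3 - <<'E'
from m import *
from workcell import bot
d=bot.snapshot('scene'); P=cloud(d); np.savez('s1.npz',**d)
I=d['pixels'][90:260,230:430,::-1]; cv2.imwrite('pics/s1.png',cv2.resize(np.ascontiguousarray(I),None,fx=3,fy=3))
print(pattern(d,320,195,64,.12))
E
python3 plan.py 0.576,-0.056,0.063,-25
```

```text
(array([ 0.5767005, -0.0537679]), np.float64(0.18893228258778919), array([19.91941354, 21.66702981, 20.87330429]), 44)
now [ 0.5765 -0.0548  0.1788] bearing -25.01 tilt 0.08 F [ 1.4  0.9 -0.3] open 0.0648 t 5.8333 j [ 14.  41. -22. 101.  21.  43. -44.]
0.576,-0.056,0.063,-25 d [ 0.      0.1158 -0.0014] r [-0.001 -0.     0.001] rows 3.0
```

View pics/s1.png

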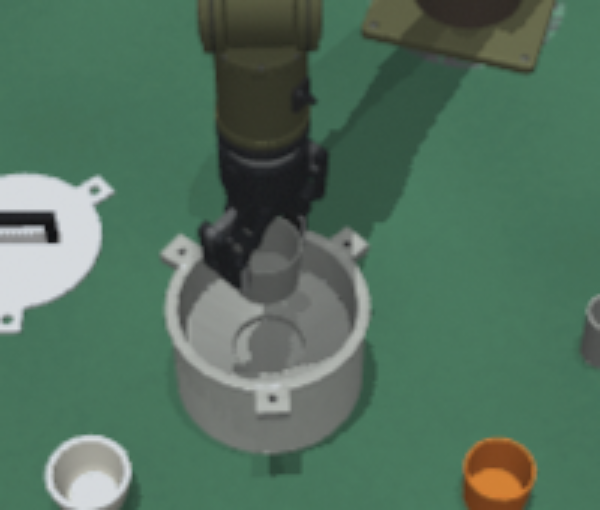

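The scene view shows the cup held upright over the funnel, at (275,265) in the crop, above the well at (270,345). Lower it.

Request:
arm_command(commands=[{"dx": 0, "dy": 0.03, "dz": 0.001, "rx": 0, "ry": 0, "rz": 0, "claw": 0.05}, {"dx": 0, "dy": 0.06, "dz": 0.001, "rx": 0, "ry": 0, "rz": 0, "claw": 0.05}, {"dx": 0, "dy": 0.085, "dz": 0.001, "rx": 0, "ry": 0, "rz": 0, "claw": 0.05}, {"dx": 0, "dy": 0.1, "dz": 0.001, "rx": 0, "ry": 0, "rz": 0, "claw": 0.05}, {"dx": 0, "dy": 0.108, "dz": 0.001, "rx": 0, "ry": 0, "rz": 0, "claw": 0.05}, {"dx": 0, "dy": 0.113, "dz": 0.001, "rx": 0, "ry": 0, "rz": 0, "claw": 0.05}, {"dx": 0, "dy": 0.113, "dz": 0.001, "rx": 0, "ry": 0, "rz": 0, "claw": 0.05}])

```text
clock: 6.42
eef_pos: [0.5775, -0.0563, 0.0672]
tcp_rot: [[0.906, 0.002, 0.423], [-0.423, -0.005, 0.906], [0.003, -1.0, -0.004]]
force: [-1.2, -6.5, 10.2]
opening: 0.0655
```

Request:
arm_command(commands=[{"dx": 0, "dy": 0.001, "dz": 0, "rx": 0, "ry": 0, "rz": 0, "claw": 0.05}, {"dx": 0, "dy": 0.002, "dz": 0, "rx": 0, "ry": 0, "rz": 0, "claw": 0.05}, {"dx": 0, "dy": 0.0025, "dz": 0, "rx": 0, "ry": 0, "rz": 0, "claw": 0.05}, {"dx": 0, "dy": 0.0025, "dz": 0, "rx": 0, "ry": 0, "rz": 0, "claw": 0.05}])

```text
clock: 6.75
eef_pos: [0.5775, -0.0566, 0.0667]
tcp_rot: [[0.906, 0.002, 0.423], [-0.423, -0.006, 0.906], [0.004, -1.0, -0.004]]
force: [-5.8, -8.1, 22.5]
opening: 0.0651
```

Request:
arm_command(commands=[{"dx": 0, "dy": -0.005, "dz": 0, "rx": 0, "ry": 0, "rz": 0, "claw": 0.05}, {"dx": -0.001, "dy": -0.005, "dz": -0.003, "rx": 0, "ry": 0, "rz": 0, "claw": 0.05}, {"dx": -0.001, "dy": -0.005, "dz": -0.003, "rx": 0, "ry": 0, "rz": 0, "claw": 0.05}])

```text
clock: 7.0
eef_pos: [0.5764, -0.0549, 0.0693]
tcp_rot: [[0.907, 0.005, 0.421], [-0.421, 0.002, 0.907], [0.004, -1.0, 0.003]]
force: [1.8, 0.6, 6.5]
opening: 0.065
```

Request:
arm_command(commands=[{"dx": 0, "dy": 0.002, "dz": 0, "rx": 0, "ry": 0, "rz": 0, "claw": 0.05}, {"dx": 0, "dy": 0.003, "dz": 0, "rx": 0, "ry": 0, "rz": 0, "claw": 0.05}, {"dx": 0, "dy": 0.003, "dz": 0, "rx": 0, "ry": 0, "rz": 0, "claw": 0.05}])

```text
clock: 7.25
eef_pos: [0.5771, -0.0564, 0.067]
tcp_rot: [[0.907, 0.006, 0.422], [-0.422, -0.001, 0.907], [0.005, -1.0, 0.002]]
force: [0.0, -2.3, 15.1]
opening: 0.0652
```

```bash
python3 - <<'E'
from m import *
from workcell import bot
for n in('scene','top','wrist'):
    d=bot.snapshot(n); np.savez(n+'2.npz',**d); cv2.imwrite(f'pics/{n}2.png',d['pixels'][:,:,::-1]); P=cloud(d)
    for h in (.054,.096,.1):
        g=(abs(P[...,2]-h)<.003)&(np.hypot(P[...,0]-.576,P[...,1]+.056)<.045); Q=P[g]; print(n,h,g.sum(),Q.mean(0).round(4) if len(Q) else '')
E
python3 plan.py
```

```text
scene 0.054 96 [ 0.5822 -0.0469  0.0545]
scene 0.096 43 [ 0.5811 -0.0408  0.0959]
scene 0.1 36 [ 0.5804 -0.0439  0.0998]
top 0.054 0 
top 0.096 0 
top 0.1 0 
wrist 0.054 3467 [ 0.5843 -0.0441  0.0549]
wrist 0.096 2904 [ 0.5759 -0.0598  0.0958]
wrist 0.1 2421 [ 0.5794 -0.0475  0.1   ]
now [ 0.5771 -0.0564  0.067 ] bearing -24.94 tilt 0.32 F [ 0.4 -3.2 15.2] open 0.065 t 7.4 j [ 10.  50. -16. 105.  27.  29. -49.]
```

View pics/wrist2.png

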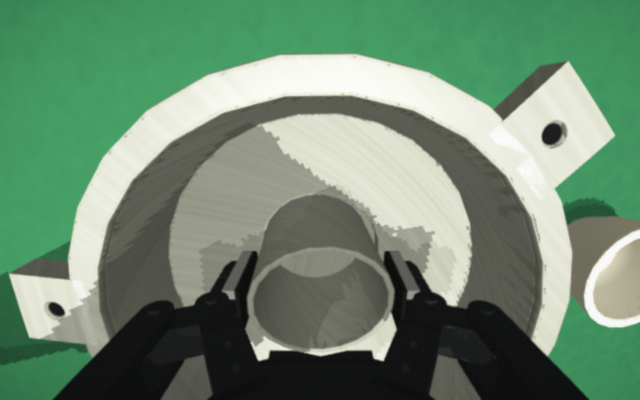

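Run:
```python
from m import *
d=dict(np.load('wrist2.npz')); P=cloud(d)
print('counter',np.nanmedian(P[20:60,20:80,2]))
# height profile through columns near picture centre
for r in range(0,260,8): print(r,[tuple((P[r,c]*1000).round(0).astype(int)) if np.isfinite(P[r,c]).all() else None for c in (319,)],end=' ')
print(circ(P[(abs(P[...,2]-.12)<.003)&(np.hypot(P[...,0]-.576,P[...,1]+.056)<.095)]))
```

```text
counter 9.642356733749469e-05
0 [(np.int64(637), np.int64(74), np.int64(1))] 8 [(np.int64(635), np.int64(70), np.int64(-1))] 16 [(np.int64(633), np.int64(65), np.int64(1))] 24 [(np.int64(631), np.int64(61), np.int64(0))] 32 [(np.int64(629), np.int64(57), np.int64(0))] 40 [(np.int64(627), np.int64(53), np.int64(0))] 48 [(np.int64(626), np.int64(49), np.int64(-1))] 56 [(np.int64(616), np.int64(28), np.int64(119))] 64 [(np.int64(615), np.int64(26), np.int64(118))] 72 [(np.int64(614), np.int64(24), np.int64(120))] 80 [(np.int64(613), np.int64(22), np.int64(119))] 88 [(np.int64(612), np.int64(20), np.int64(121))] 96 [(np.int64(611), np.int64(19), np.int64(119))] 104 [(np.int64(611), np.int64(17), np.int64(105))] 112 [(np.int64(609), np.int64(14), np.int64(83))] 120 [(np.int64(608), np.int64(10), np.int64(74))] 128 [(np.int64(606), np.int64(7), np.int64(72))] 136 [(np.int64(605), np.int64(4), np.int64(71))] 144 [(np.int64(603), np.int64(0), np.int64(68))] 152 [(np.int64(601), np.int64(-3), np.int64(67))] 160 [(np.int64(599), np.int64(-7), np.int64(64))] 168 [(np.int64(598), np.int64(-12), np.int64(61))] 176 [(np.int64(596), np.int64(-16), np.int64(59))] 184 [(np.int64(594), np.int64(-20), np.int64(57))] 192 [(np.int64(591), np.int64(-25), np.int64(54))] 200 [(np.int64(591), np.int64(-26), np.int64(63))] 208 [(np.int64(590), np.int64(-28), np.int64(72))] 216 [(np.int64(590), np.int64(-28), np.int64(81))] 224 [(np.int64(589), np.int64(-29), np.int64(88))] 232 [(np.int64(589), np.int64(-30), np.int64(95))] 240 [(np.int64(589), np.int64(-30), np.int64(102))] 248 [(np.int64(588), np.int64(-32), np.int64(105))] 256 [(np.int64(574), np.int64(-62), np.int64(50))] (array([ 0.57993707, -0.04952329]), np.float64(0.16426884348728504))
```

The wrist view shows the cup in the jaws leaning: its rim's far edge at (320,250) is about 9 mm too high, so its base is riding on the well's far lip. Two lug holes are visible at (554,134) and (56,310). I'll use them to find the bin centre.

```bash
cat > holes.py <<'E'
from m import *
def hole(d,u,v,r,h):
    g=d['pixels'].mean(-1)[v-r:v+r,u-r:u+r]; m=(g<110).astype(np.uint8)
    n,l,s,c=cv2.connectedComponentsWithStats(m); k=min(range(1,n),key=lambda i:np.hypot(*(c[i]-r))+ (99 if s[i,4]<3 else 0))
    px=c[k]+[u-r,v-r]; return px,s[k,4],onplane(d,[px],h)[0,:2]
def fit(local,world):
    a=np.array(local);b=np.array(world);A=a-a.mean(0);B=b-b.mean(0)
    th=np.arctan2((A[:,0]*B[:,1]-A[:,1]*B[:,0]).sum(),(A*B).sum()); R=np.array([[np.cos(th),-np.sin(th)],[np.sin(th),np.cos(th)]])
    return b.mean(0)-R@a.mean(0),np.degrees(th),np.hypot(*(b-(a@R.T+b.mean(0)-R@a.mean(0))).T)*1000
H={0:(.103,0),1:(-.0662,.0789),2:(-.0662,-.0789)}
E
python3 - <<'E'
from holes import *
d=dict(np.load('wrist2.npz')); r=[hole(d,554,134,14,.12),hole(d,56,310,12,.12)]; print(r,np.hypot(*(r[0][2]-r[1][2])))
# which lugs? try pairs
for a in((0,1),(0,2),(1,2),(1,0),(2,0),(2,1)): print(a,fit([H[i] for i in a],[x[2] for x in r]))
t=dict(np.load('top0.npz'))
f=fit([H[0],H[2],H[1]],[hole(t,*q,6,.12)[2] for q in((298,173),(355,226),(293,250))]);print('top bin',f)
print('top cover',fit([H[0],H[2],H[1]],[hole(t,*q,5,.004)[2] for q in((415,207),(464,256),(410,277))]))
s=dict(np.load('scene0.npz'))
try: print('scene bin',[hole(s,*q,5,.12) for q in((321,222),(346,171),(290,174))])
except Exception as e: print(e)
E
```

```text
[(array([552.05833333, 133.41388889]), np.int32(360), array([ 0.67249895, -0.02070197])), (array([ 55.8164557 , 309.17088608]), np.int32(158), array([ 0.48810599, -0.00714426]))] 0.18489071477490787
(0, 1) (array([ 0.57710689, -0.05733568]), np.float64(20.795036527706667), array([0.90057182, 0.90057182]))
(0, 2) (array([0.58349084, 0.02948998]), np.float64(-29.205377487287755), array([0.90057182, 0.90057182]))
(1, 2) (array([ 0.57544815, -0.0799449 ]), np.float64(-94.20517047979054), array([13.54535739, 13.54535739]))
(1, 0) (array([0.58349806, 0.02948945]), np.float64(-159.20496347229334), array([0.90057182, 0.90057182]))
(2, 0) (array([ 0.5771141 , -0.05733621]), np.float64(150.79462251271224), array([0.90057182, 0.90057182]))
(2, 1) (array([0.5851568 , 0.05209866]), np.float64(85.79482952020946), array([13.54535739, 13.54535739]))
top bin (array([ 0.58005349, -0.05285315]), np.float64(17.528882854346868), array([7.08983441, 6.260997  , 7.46779827]))
top cover (array([ 0.49833592, -0.36397685]), np.float64(18.244274809821704), array([0.40485288, 0.56850434, 0.2162711 ]))
scene bin [(array([320.5, 222.5]), np.int32(4), array([ 0.67226207, -0.01819568])), (array([349.25, 174.75]), np.int32(4), array([0.49531125, 0.01020326])), (array([286.16666667, 177.66666667]), np.int32(6), array([ 0.55933601, -0.15796609]))]
```

Request:
arm_command(commands=[{"dx": 0, "dy": -0.01, "dz": 0, "rx": 0, "ry": 0, "rz": 0, "claw": 0.05}, {"dx": 0, "dy": -0.02, "dz": 0, "rx": 0, "ry": 0, "rz": 0, "claw": 0.05}, {"dx": 0, "dy": -0.02, "dz": 0, "rx": 0, "ry": 0, "rz": 0, "claw": 0.05}, {"dx": 0, "dy": -0.02, "dz": 0, "rx": 0, "ry": 0, "rz": 0, "claw": 0.05}])

```text
clock: 7.73
eef_pos: [0.5743, -0.0559, 0.0852]
tcp_rot: [[0.907, 0.0, 0.422], [-0.422, 0.001, 0.907], [-0.0, -1.0, 0.001]]
force: [0.0, -0.4, -1.4]
opening: 0.0649
```

```bash
python3 plan.py
python3 - <<'E'
from m import *
from workcell import bot
d=bot.snapshot('wrist'); np.savez('wrist3.npz',**d); cv2.imwrite('pics/wrist3.png',d['pixels'][:,:,::-1]); P=cloud(d)
p=np.array([.5765,-.0555]); a=np.array([.906,-.423]); b=np.array([.423,.906])
w=P[...,:2]-p; X=w@a; Z=w@b   # bin-centred coords along tool x / z
for c in (300,319,340):
    print([(r,int(1000*Z[r,c]),int(1000*P[r,c,2])) for r in range(150,300,8) if np.isfinite(P[r,c,2])])
E
```

```text
now [ 0.5743 -0.0559  0.0852] bearing -24.93 tilt 0.05 F [ 0.  -0.4 -1.4] open 0.0649 t 7.7333 j [ 11.  49. -17. 104.  26.  31. -48.]
[(150, 55, 65), (158, 50, 64), (166, 45, 60), (174, 40, 57), (182, 34, 54), (190, 29, 53), (198, 30, 73), (206, 28, 83), (214, 28, 93), (222, 27, 100), (230, 27, 109), (238, 26, 116), (246, 25, 122), (254, -6, 69), (262, -12, 68), (270, -18, 67), (278, -23, 68), (286, -25, 74), (294, -26, 81)]
[(150, 55, 64), (158, 50, 62), (166, 45, 59), (174, 39, 56), (182, 34, 54), (190, 26, 43), (198, 30, 74), (206, 29, 85), (214, 28, 95), (222, 28, 103), (230, 27, 110), (238, 27, 118), (246, 26, 124), (254, -6, 68), (262, -12, 67), (270, -18, 66), (278, -24, 65), (286, -26, 72), (294, -28, 77)]
[(150, 55, 65), (158, 50, 62), (166, 45, 60), (174, 40, 58), (182, 34, 54), (190, 26, 43), (198, 20, 43), (206, 28, 80), (214, 27, 90), (222, 27, 100), (230, 26, 108), (238, 26, 115), (246, 25, 121), (254, -6, 68), (262, -13, 66), (270, -19, 65), (278, -22, 70), (286, -23, 76), (294, -25, 82)]
```

Request:
arm_command(commands=[{"dx": 0, "dy": 0, "dz": -0.001, "rx": -0.065, "ry": 0, "rz": 0, "claw": 0.05}, {"dx": 0, "dy": 0, "dz": -0.001, "rx": -0.13, "ry": 0, "rz": 0, "claw": 0.05}, {"dx": 0, "dy": 0.005, "dz": -0.001, "rx": -0.13, "ry": 0, "rz": 0, "claw": 0.05}, {"dx": 0, "dy": 0.01, "dz": -0.001, "rx": -0.13, "ry": 0, "rz": 0, "claw": 0.05}, {"dx": 0, "dy": 0.015, "dz": -0.001, "rx": -0.13, "ry": 0, "rz": 0, "claw": 0.05}, {"dx": 0, "dy": 0.018, "dz": -0.001, "rx": -0.13, "ry": 0, "rz": 0, "claw": 0.05}, {"dx": 0, "dy": 0.018, "dz": -0.001, "rx": -0.13, "ry": 0, "rz": 0, "claw": 0.05}])

```text
clock: 8.37
eef_pos: [0.5747, -0.0573, 0.0686]
tcp_rot: [[0.906, -0.052, 0.42], [-0.423, -0.116, 0.899], [0.002, -0.992, -0.127]]
force: [-0.3, 3.1, 17.9]
opening: 0.0649
```

```bash
python3 plan.py
cat > prof.py <<'E'
from m import *
from workcell import bot
import sys
d=bot.snapshot('wrist'); np.savez(sys.argv[1]+'.npz',**d); cv2.imwrite(f'pics/{sys.argv[1]}.png',d['pixels'][:,:,::-1]); P=cloud(d)
p=np.array([.577,-.0567]); a=np.array([.906,-.423]); b=np.array([.423,.906])
w=P[...,:2]-p; X=w@a; Z=w@b
for c in (300,319,340):
    print([(r,int(1000*Z[r,c]),int(1000*P[r,c,2])) for r in range(160,320,8) if np.isfinite(P[r,c,2])])
E
python3 prof.py wrist4
```

```text
now [ 0.5747 -0.0573  0.0686] bearing -25.04 tilt 7.31 F [-0.3  3.1 17.9] open 0.0649 t 8.3667 j [  4.  51. -12. 102.  28.  35. -53.]
[(160, 53, 64), (168, 48, 61), (176, 43, 59), (184, 37, 55), (192, 32, 54), (200, 28, 55), (208, 28, 65), (216, 29, 75), (224, 29, 83), (232, 29, 90), (240, 28, 95), (248, 28, 101), (256, 26, 104), (264, -14, 54), (272, -21, 53), (280, -25, 56), (288, -27, 61), (296, -27, 68), (304, -28, 74), (312, -28, 79)]
[(160, 52, 63), (168, 47, 59), (176, 42, 58), (184, 37, 55), (192, 27, 44), (200, 29, 57), (208, 29, 67), (216, 30, 77), (224, 29, 84), (232, 30, 91), (240, 30, 98), (248, 29, 102), (256, -10, 53), (264, -15, 54), (272, -22, 53), (280, -28, 53), (288, -29, 59), (296, -28, 67), (304, -28, 73), (312, -30, 77)]
[(160, 53, 64), (168, 48, 60), (176, 43, 59), (184, 37, 56), (192, 31, 53), (200, 22, 42), (208, 26, 62), (216, 27, 72), (224, 28, 81), (232, 28, 89), (240, 29, 97), (248, 29, 103), (256, -10, 52), (264, -16, 52), (272, -22, 52), (280, -24, 58), (288, -24, 64), (296, -26, 69), (304, -26, 76), (312, -27, 81)]
```

View pics/wrist4.png

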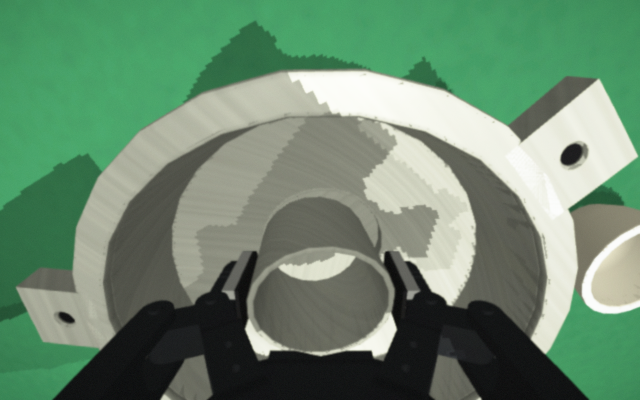

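Run:
```python
from holes import *
d=dict(np.load('wrist4.npz')); P=cloud(d)
p=np.array([.577,-.0567]); a=np.array([.906,-.423]); b=np.array([.423,.906])
w=P[...,:2]-p; X=w@a*1000; Z=w@b*1000; H_=P[...,2]*1000
for r in (208,216,224,232,240): print(r,[(c,int(X[r,c]),int(Z[r,c]),int(H_[r,c])) for c in range(230,412,10) if np.isfinite(X[r,c])])
```

```text
208 [(230, -48, 27, 62), (240, -43, 26, 61), (250, -39, 25, 58), (260, -34, 24, 57), (270, -29, 23, 55), (280, -25, 17, 43), (290, -17, 25, 60), (300, -11, 28, 65), (310, -6, 29, 67), (320, -1, 29, 66), (330, 3, 28, 65), (340, 8, 26, 62), (350, 15, 17, 44), (360, 21, 17, 44), (370, 26, 22, 53), (380, 31, 23, 55), (390, 36, 24, 57), (400, 40, 25, 60), (410, 45, 26, 62)]
216 [(230, -48, 22, 63), (240, -44, 21, 61), (250, -39, 19, 58), (260, -34, 18, 56), (270, -29, 17, 54), (280, -22, 22, 63), (290, -16, 26, 71), (300, -11, 29, 75), (310, -6, 29, 76), (320, -1, 29, 76), (330, 3, 29, 75), (340, 8, 27, 72), (350, 13, 24, 65), (360, 22, 11, 43), (370, 28, 12, 44), (380, 31, 17, 54), (390, 36, 19, 57), (400, 41, 20, 59), (410, 46, 21, 60)]
224 [(230, -49, 17, 63), (240, -45, 16, 60), (250, -40, 14, 57), (260, -35, 13, 55), (270, -28, 17, 63), (280, -21, 24, 74), (290, -15, 27, 80), (300, -10, 29, 83), (310, -6, 29, 84), (320, -1, 29, 84), (330, 2, 29, 84), (340, 7, 28, 81), (350, 12, 25, 77), (360, 19, 17, 63), (370, 28, 7, 44), (380, 32, 12, 53), (390, 37, 13, 55), (400, 42, 14, 58), (410, 46, 17, 62)]
232 [(230, -50, 11, 61), (240, -45, 10, 59), (250, -41, 8, 56), (260, -35, 8, 55), (270, -26, 19, 73), (280, -20, 24, 82), (290, -14, 27, 88), (300, -10, 29, 90), (310, -5, 30, 92), (320, -1, 30, 91), (330, 2, 30, 92), (340, 6, 28, 89), (350, 11, 27, 86), (360, 17, 23, 80), (370, 29, 0, 43), (380, 33, 5, 50), (390, 38, 8, 55), (400, 43, 9, 58), (410, 47, 11, 62)]
240 [(230, -51, 7, 62), (240, -46, 4, 59), (250, -41, 3, 57), (260, -36, 1, 53), (270, -24, 20, 83), (280, -19, 25, 90), (290, -14, 27, 94), (300, -10, 28, 95), (310, -5, 30, 97), (320, -1, 30, 97), (330, 2, 30, 98), (340, 6, 29, 97), (350, 10, 28, 94), (360, 15, 25, 90), (370, 22, 16, 76), (380, 34, 0, 50), (390, 39, 1, 54), (400, 44, 3, 57), (410, 48, 6, 61)]
```

In this view the cup is upright. Its left side sits against the well's lip at about (270,225), and a gap shows at right (370,235), so it is about 3.5 mm too far to −x. I'll lift, shift and lower it.

Request:
arm_command(commands=[{"dx": 0, "dy": -0.007, "dz": -0.001, "rx": 0, "ry": 0, "rz": 0, "claw": 0.05}, {"dx": 0.0035, "dy": -0.007, "dz": -0.001, "rx": 0, "ry": 0, "rz": 0, "claw": 0.05}, {"dx": 0.0035, "dy": -0.007, "dz": -0.001, "rx": 0, "ry": 0, "rz": 0, "claw": 0.05}, {"dx": 0.0035, "dy": -0.003, "dz": -0.0005, "rx": 0, "ry": 0, "rz": 0, "claw": 0.05}, {"dx": 0.0035, "dy": 0, "dz": 0, "rx": 0, "ry": 0, "rz": 0, "claw": 0.05}, {"dx": 0.0035, "dy": 0.002, "dz": 0, "rx": 0, "ry": 0, "rz": 0, "claw": 0.05}, {"dx": 0.0035, "dy": 0.002, "dz": 0, "rx": 0, "ry": 0, "rz": 0, "claw": 0.05}])

```text
clock: 9.0
eef_pos: [0.5768, -0.0592, 0.064]
tcp_rot: [[0.907, -0.055, 0.418], [-0.422, -0.117, 0.899], [-0.001, -0.992, -0.13]]
force: [0.6, 0.3, -2.1]
opening: 0.0649
```

```bash
python3 plan.py; python3 prof.py wrist5
python3 - <<'E'
from holes import *
d=dict(np.load('wrist5.npz')); P=cloud(d)
p=np.array([.577,-.0567]); a=np.array([.906,-.423]); b=np.array([.423,.906])
w=P[...,:2]-p; X=w@a*1000; Z=w@b*1000; H_=P[...,2]*1000
for r in (216,232): print(r,[(c,int(X[r,c]),int(Z[r,c]),int(H_[r,c])) for c in range(230,412,10) if np.isfinite(X[r,c])])
E
```

```text
now [ 0.5768 -0.0592  0.064 ] bearing -24.97 tilt 7.46 F [ 0.6  0.3 -2.1] open 0.0649 t 9.0 j [  4.  51. -12. 102.  28.  35. -53.]
[(160, 53, 63), (168, 49, 61), (176, 44, 59), (184, 38, 55), (192, 33, 54), (200, 26, 50), (208, 26, 59), (216, 27, 69), (224, 27, 77), (232, 28, 84), (240, 28, 91), (248, 28, 97), (256, -9, 50), (264, -16, 49), (272, -22, 49), (280, -27, 50), (288, -28, 57), (296, -29, 63), (304, -28, 69), (312, -28, 75)]
[(160, 53, 63), (168, 49, 61), (176, 44, 59), (184, 38, 55), (192, 33, 53), (200, 27, 52), (208, 28, 62), (216, 28, 71), (224, 29, 80), (232, 29, 87), (240, 30, 95), (248, 28, 98), (256, -11, 48), (264, -16, 49), (272, -22, 48), (280, -29, 49), (288, -30, 55), (296, -30, 62), (304, -29, 68), (312, -30, 74)]
[(160, 54, 65), (168, 48, 60), (176, 43, 58), (184, 38, 56), (192, 33, 54), (200, 23, 43), (208, 25, 57), (216, 26, 67), (224, 27, 77), (232, 27, 84), (240, 28, 92), (248, 28, 97), (256, -11, 48), (264, -17, 47), (272, -23, 47), (280, -24, 54), (288, -25, 60), (296, -26, 65), (304, -28, 70), (312, -27, 77)]
216 [(230, -45, 23, 62), (240, -40, 22, 59), (250, -36, 20, 57), (260, -31, 19, 55), (270, -28, 13, 43), (280, -20, 21, 57), (290, -13, 25, 66), (300, -8, 27, 69), (310, -3, 28, 71), (320, 1, 28, 71), (330, 5, 27, 69), (340, 10, 26, 67), (350, 16, 22, 59), (360, 24, 13, 43), (370, 28, 19, 53), (380, 33, 20, 55), (390, 37, 21, 58), (400, 42, 22, 60), (410, 47, 23, 62)]
232 [(230, -47, 12, 60), (240, -42, 11, 58), (250, -37, 10, 56), (260, -32, 9, 54), (270, -23, 17, 68), (280, -17, 23, 77), (290, -12, 26, 82), (300, -7, 28, 84), (310, -3, 29, 87), (320, 1, 29, 87), (330, 5, 30, 88), (340, 9, 27, 84), (350, 14, 26, 82), (360, 19, 21, 74), (370, 30, 3, 44), (380, 34, 9, 53), (390, 39, 11, 57), (400, 43, 12, 59), (410, 48, 14, 62)]
```

Free of the lip, base about 1.5 mm above the well floor. Touch down and release.

Request:
arm_command(commands=[{"dx": 0, "dy": 0.001, "dz": 0, "rx": 0, "ry": 0, "rz": 0, "claw": 0.05}, {"dx": 0, "dy": 0.002, "dz": 0, "rx": 0, "ry": 0, "rz": 0, "claw": 0.05}, {"dx": 0, "dy": 0.002, "dz": 0, "rx": 0, "ry": 0, "rz": 0, "claw": 0.05}, {"dx": 0, "dy": 0.002, "dz": 0, "rx": 0, "ry": 0, "rz": 0, "claw": 0.08}, {"dx": 0, "dy": 0.002, "dz": 0, "rx": 0, "ry": 0, "rz": 0, "claw": 0.08}, {"dx": 0, "dy": 0.002, "dz": 0, "rx": 0, "ry": 0, "rz": 0, "claw": 0.08}, {"dx": 0, "dy": 0.002, "dz": 0, "rx": 0, "ry": 0, "rz": 0, "claw": 0.08}, {"dx": 0, "dy": 0.002, "dz": 0, "rx": 0, "ry": 0, "rz": 0, "claw": 0.08}])

```text
clock: 9.72
eef_pos: [0.5768, -0.0597, 0.0627]
tcp_rot: [[0.906, -0.055, 0.419], [-0.422, -0.118, 0.899], [-0.0, -0.992, -0.13]]
force: [0.5, -0.3, 1.3]
opening: 0.08
```

Request:
arm_command(commands=[{"dx": 0, "dy": -0.02, "dz": -0.0025, "rx": 0, "ry": 0, "rz": 0, "claw": 0.08}, {"dx": 0, "dy": -0.05, "dz": -0.0065, "rx": 0, "ry": 0, "rz": 0, "claw": 0.08}, {"dx": 0, "dy": -0.09, "dz": -0.0115, "rx": 0, "ry": 0, "rz": 0, "claw": 0.08}, {"dx": 0, "dy": -0.13, "dz": -0.0165, "rx": 0.07, "ry": 0, "rz": 0, "claw": 0.08}, {"dx": 0, "dy": -0.15, "dz": -0.019, "rx": 0.13, "ry": 0, "rz": 0, "claw": 0.08}, {"dx": 0, "dy": -0.15, "dz": -0.019, "rx": 0.13, "ry": 0, "rz": 0, "claw": 0.08}])

```text
clock: 10.22
eef_pos: [0.5794, -0.0626, 0.219]
tcp_rot: [[0.904, 0.01, 0.427], [-0.427, -0.001, 0.904], [0.009, -1.0, 0.003]]
force: [-0.3, -0.7, 0.3]
opening: 0.0801
```

```bash
python3 plan.py 0.53,0.10,0.22,-25 0.451,0.251,0.17,-25; python3 rim.py .096 .577 -.057 .04 scene+wrist wrist6.png
python3 - <<'E'
from m import *
from workcell import bot
d=bot.snapshot('wrist');P=cloud(d);m=np.hypot(P[...,0]-.577,P[...,1]+.057)
g=(m<.02);print('cup floor z',np.nanmedian(P[g][:,2]),g.sum())
for h in(.096,.12):
  z=P[(abs(P[...,2]-h)<.004)&(m<.095)]; print(h,len(z),np.nanmedian(z,0))
E
```

```text
now [ 0.5794 -0.0626  0.219 ] bearing -25.3 tilt 0.55 F [-0.3 -0.7  0.3] open 0.0801 t 10.2167 j [ 14.  38. -22.  98.  18.  47. -41.]
0.53,0.10,0.22,-25 d [-0.1141 -0.0016  0.1259] r [-0.003 -0.005  0.009] rows 5.0
0.451,0.251,0.17,-25 d [-0.1354  0.05    0.1035] r [0. 0. 0.] rows 5.0
scene 0.096 112 [ 0.5742 -0.0527] diam 0.0704
wrist 0.096 864 [ 0.5747 -0.0568] diam 0.066
cup floor z 0.29548115810193953 6653
0.096 2705 [ 0.56606706 -0.07178874  0.09580677]
0.12 9264 [ 0.5889083  -0.03240131  0.11986033]
```

Cup rim sits at 96 mm with a 66 mm diameter, so it is standing on the well floor. Now the narrow cup.

Request:
arm_command(commands=[{"dx": -0.027, "dy": 0, "dz": 0.03, "rx": 0, "ry": 0, "rz": 0, "claw": 0.075}, {"dx": -0.055, "dy": 0, "dz": 0.06, "rx": 0, "ry": 0, "rz": 0, "claw": 0.075}, {"dx": -0.082, "dy": 0, "dz": 0.09, "rx": 0, "ry": 0, "rz": 0, "claw": 0.075}, {"dx": -0.114, "dy": 0, "dz": 0.126, "rx": 0, "ry": 0, "rz": 0, "claw": 0.075}, {"dx": -0.14, "dy": 0, "dz": 0.146, "rx": 0, "ry": 0, "rz": 0, "claw": 0.075}, {"dx": -0.166, "dy": 0.016, "dz": 0.166, "rx": 0, "ry": 0, "rz": 0, "claw": 0.075}, {"dx": -0.192, "dy": 0.032, "dz": 0.186, "rx": 0, "ry": 0, "rz": 0, "claw": 0.075}, {"dx": -0.22, "dy": 0.048, "dz": 0.21, "rx": 0, "ry": 0, "rz": 0, "claw": 0.075}])

```text
clock: 11.03
eef_pos: [0.4643, 0.2251, 0.1639]
tcp_rot: [[0.907, -0.003, 0.421], [-0.421, -0.003, 0.907], [-0.001, -1.0, -0.004]]
force: [-0.4, 0.2, 0.4]
opening: 0.075
```

Request:
arm_command(commands=[{"dx": -0.025, "dy": 0, "dz": 0.018, "rx": 0, "ry": 0, "rz": 0, "claw": 0.075}, {"dx": -0.025, "dy": 0, "dz": 0.018, "rx": 0, "ry": 0, "rz": 0, "claw": 0.075}, {"dx": -0.025, "dy": 0, "dz": 0.018, "rx": 0, "ry": 0, "rz": 0, "claw": 0.075}, {"dx": -0.025, "dy": 0, "dz": 0.018, "rx": 0, "ry": 0, "rz": 0, "claw": 0.075}])

```text
clock: 11.37
eef_pos: [0.4506, 0.2508, 0.1648]
tcp_rot: [[0.907, -0.002, 0.421], [-0.421, -0.002, 0.907], [-0.001, -1.0, -0.003]]
force: [0.1, -0.6, 0.0]
opening: 0.0751
```

```bash
python3 rim.py .068 .451 .251 .034 top+wrist; python3 plan.py 0.4515,0.251,0.17,-25 0.4515,0.251,0.05,-25
```

```text
top 0.068 101 [0.4508 0.2502] diam 0.0488
wrist 0.068 729 [0.4523 0.2512] diam 0.0485
now [0.4517 0.2497 0.1654] bearing -25.09 tilt 0.12 F [0.1 0.4 0.6] open 0.075 t 11.4667 j [-24.  38. -17. 112.  19.  33. -78.]
0.4515,0.251,0.17,-25 d [-0.0008 -0.0046  0.0011] r [ 0.002 -0.002  0.   ] rows 1.0
0.4515,0.251,0.05,-25 d [0.   0.12 0.  ] r [0. 0. 0.] rows 3.0
```

Request:
arm_command(commands=[{"dx": 0, "dy": 0.03, "dz": 0.001, "rx": 0, "ry": 0, "rz": 0, "claw": 0.07}, {"dx": 0, "dy": 0.065, "dz": 0.001, "rx": 0, "ry": 0, "rz": 0, "claw": 0.07}, {"dx": 0, "dy": 0.09, "dz": 0.001, "rx": 0, "ry": 0, "rz": 0, "claw": 0.07}, {"dx": 0, "dy": 0.105, "dz": 0.001, "rx": 0, "ry": 0, "rz": 0, "claw": 0.07}, {"dx": 0, "dy": 0.114, "dz": 0.001, "rx": 0, "ry": 0, "rz": 0, "claw": 0.07}, {"dx": 0, "dy": 0.114, "dz": 0.001, "rx": 0, "ry": 0, "rz": 0, "claw": 0.07}, {"dx": 0, "dy": 0.114, "dz": 0.001, "rx": 0, "ry": 0, "rz": 0, "claw": 0.07}, {"dx": 0, "dy": 0.114, "dz": 0.001, "rx": 0, "ry": 0, "rz": 0, "claw": 0.07}])

```text
clock: 12.13
eef_pos: [0.4527, 0.2521, 0.053]
tcp_rot: [[0.906, 0.002, 0.423], [-0.423, 0.001, 0.906], [0.001, -1.0, 0.001]]
force: [0.2, -0.6, 0.9]
opening: 0.0697
```

Request:
arm_command(commands=[{"dx": 0, "dy": 0, "dz": 0, "rx": 0, "ry": 0, "rz": 0, "claw": 0.03}, {"dx": 0, "dy": 0, "dz": 0, "rx": 0, "ry": 0, "rz": 0, "claw": 0.03}, {"dx": 0, "dy": 0, "dz": 0, "rx": 0, "ry": 0, "rz": 0, "claw": 0.03}, {"dx": 0, "dy": 0, "dz": 0, "rx": 0, "ry": 0, "rz": 0, "claw": 0.03}, {"dx": 0, "dy": 0, "dz": 0, "rx": 0, "ry": 0, "rz": 0, "claw": 0.03}, {"dx": 0, "dy": 0, "dz": 0, "rx": 0, "ry": 0, "rz": 0, "claw": 0.03}, {"dx": 0, "dy": 0, "dz": 0, "rx": 0, "ry": 0, "rz": 0, "claw": 0.03}], newtons=30)

```text
clock: 12.72
eef_pos: [0.4525, 0.2524, 0.0533]
tcp_rot: [[0.906, 0.002, 0.422], [-0.422, 0.001, 0.906], [0.001, -1.0, 0.002]]
force: [-0.9, -0.4, 6.2]
opening: 0.0456
```

```bash
python3 plan.py 0.4515,0.251,0.25,-25 0.53,0.10,0.25,-25 0.576,-0.0565,0.19,-25
```

```text
now [0.4525 0.2524 0.0533] bearing -24.99 tilt 0.12 F [-0.9 -0.4  6.2] open 0.0456 t 12.7167 j [-29.  49.  -9. 116.  24.  18. -83.]
0.4515,0.251,0.25,-25 d [-0.     -0.1967 -0.0013] r [-0.002  0.     0.001] rows 5.0
0.53,0.10,0.25,-25 d [ 0.135   0.     -0.1037] r [0. 0. 0.] rows 5.0
0.576,-0.0565,0.19,-25 d [ 0.1078  0.06   -0.1224] r [0. 0. 0.] rows 5.0
```

Request:
arm_command(commands=[{"dx": 0, "dy": -0.02, "dz": 0, "rx": 0, "ry": 0, "rz": 0, "claw": 0.03}, {"dx": 0, "dy": -0.055, "dz": 0, "rx": 0, "ry": 0, "rz": 0, "claw": 0.03}, {"dx": 0, "dy": -0.095, "dz": 0, "rx": 0, "ry": 0, "rz": 0, "claw": 0.03}, {"dx": 0, "dy": -0.135, "dz": 0, "rx": 0, "ry": 0, "rz": 0, "claw": 0.03}, {"dx": 0, "dy": -0.17, "dz": 0, "rx": 0, "ry": 0, "rz": 0, "claw": 0.03}, {"dx": 0, "dy": -0.195, "dz": -0.001, "rx": 0, "ry": 0, "rz": 0, "claw": 0.03}, {"dx": 0, "dy": -0.195, "dz": -0.001, "rx": 0, "ry": 0, "rz": 0, "claw": 0.03}])

```text
clock: 13.3
eef_pos: [0.4538, 0.2529, 0.2527]
tcp_rot: [[0.906, 0.009, 0.423], [-0.423, 0.006, 0.906], [0.006, -1.0, 0.009]]
force: [0.8, 1.1, -1.4]
opening: 0.0454
```

Request:
arm_command(commands=[{"dx": 0.022, "dy": 0, "dz": -0.018, "rx": 0, "ry": 0, "rz": 0, "claw": 0.03}, {"dx": 0.05, "dy": 0, "dz": -0.04, "rx": 0, "ry": 0, "rz": 0, "claw": 0.03}, {"dx": 0.08, "dy": 0, "dz": -0.062, "rx": 0, "ry": 0, "rz": 0, "claw": 0.03}, {"dx": 0.11, "dy": 0, "dz": -0.085, "rx": 0, "ry": 0, "rz": 0, "claw": 0.03}, {"dx": 0.135, "dy": 0, "dz": -0.104, "rx": 0, "ry": 0, "rz": 0, "claw": 0.03}])

```text
clock: 13.72
eef_pos: [0.5302, 0.0966, 0.2464]
tcp_rot: [[0.906, -0.001, 0.424], [-0.424, -0.002, 0.906], [0.0, -1.0, -0.002]]
force: [-0.2, -0.1, -1.2]
opening: 0.0455
```

Request:
arm_command(commands=[{"dx": 0.024, "dy": 0, "dz": -0.028, "rx": 0, "ry": 0, "rz": 0, "claw": 0.03}, {"dx": 0.05, "dy": 0.01, "dz": -0.057, "rx": 0, "ry": 0, "rz": 0, "claw": 0.03}, {"dx": 0.075, "dy": 0.025, "dz": -0.085, "rx": 0, "ry": 0, "rz": 0, "claw": 0.03}, {"dx": 0.097, "dy": 0.042, "dz": -0.11, "rx": 0, "ry": 0, "rz": 0, "claw": 0.03}, {"dx": 0.108, "dy": 0.055, "dz": -0.122, "rx": 0, "ry": 0, "rz": 0, "claw": 0.03}, {"dx": 0.108, "dy": 0.06, "dz": -0.122, "rx": 0, "ry": 0, "rz": 0, "claw": 0.03}, {"dx": 0.108, "dy": 0.06, "dz": -0.122, "rx": 0, "ry": 0, "rz": 0, "claw": 0.03}, {"dx": 0.108, "dy": 0.06, "dz": -0.122, "rx": 0, "ry": 0, "rz": 0, "claw": 0.03}])

```text
clock: 14.38
eef_pos: [0.5757, -0.0542, 0.1868]
tcp_rot: [[0.907, -0.001, 0.42], [-0.42, 0.002, 0.907], [-0.002, -1.0, 0.001]]
force: [-0.1, 0.4, -1.3]
opening: 0.0455
```

```bash
python3 plan.py 0.576,-0.0565,0.12,-25
python3 - <<'E'
from holes import *
from workcell import bot
d=bot.snapshot('wrist'); np.savez('wrist7.npz',**d); cv2.imwrite('pics/wrist7.png',d['pixels'][:,:,::-1]); P=cloud(d)
p=np.array([.577,-.0567]); a=np.array([.906,-.423]); b=np.array([.423,.906])
w=P[...,:2]-p; X=w@a*1000; Z=w@b*1000; H_=P[...,2]*1000
for c in (300,319,340): print([(r,int(Z[r,c]),int(H_[r,c])) for r in range(160,320,8) if np.isfinite(X[r,c])])
for r in (216,232,248): print(r,[(c,int(X[r,c]),int(Z[r,c]),int(H_[r,c])) for c in range(230,412,10) if np.isfinite(X[r,c])])
for h in(.096,.12+.068+.005):
    g=(abs(P[...,2]-h)<.006)&(np.hypot(X,Z)<45); print(h,g.sum(), np.percentile(X[g],[0,2,50,98,100]).round(1),np.percentile(Z[g],[0,2,98,100]).round(1))
E
```

```text
now [ 0.5757 -0.0542  0.1868] bearing -24.85 tilt 0.11 F [-0.1  0.4 -1.3] open 0.0455 t 14.3833 j [ 13.  40. -20. 100.  19.  43. -42.]
0.576,-0.0565,0.12,-25 d [ 0.0014  0.0668 -0.002 ] r [-0.001  0.003 -0.002] rows 2.0
[(160, 32, 55), (168, 22, 42), (176, 25, 90), (184, 7, 47), (192, -1, 46), (200, -9, 47), (208, 16, 143), (216, 18, 163), (224, 20, 180), (232, 21, 193), (240, 20, 201), (248, -12, 145), (256, -13, 154), (264, -14, 162), (272, -15, 170), (280, -16, 177), (288, -16, 186), (296, -17, 192), (304, -18, 198), (312, -85, 120)]
[(160, 30, 43), (168, 30, 79), (176, 15, 47), (184, 7, 47), (192, 0, 46), (200, 20, 140), (208, 21, 158), (216, 22, 173), (224, 23, 188), (232, 23, 197), (240, -10, 135), (248, -16, 136), (256, -18, 144), (264, -19, 155), (272, -19, 165), (280, -20, 172), (288, -20, 180), (296, -20, 188), (304, -20, 195), (312, -21, 201)]
[(160, 32, 55), (168, 23, 44), (176, 26, 94), (184, 7, 48), (192, 0, 48), (200, -9, 46), (208, 16, 144), (216, 18, 164), (224, 20, 180), (232, 20, 191), (240, 20, 201), (248, -12, 144), (256, -13, 153), (264, -15, 161), (272, -15, 17
[... 704 characters left out ...]
 198), (340, 7, 20, 191), (350, 14, 15, 180), (360, 36, -37, 61), (370, 46, -35, 64), (380, 55, -34, 67), (390, 64, -32, 71), (400, 72, -31, 75), (410, 76, -23, 93)]
248 [(230, -77, -31, 108), (240, -72, -37, 97), (250, -66, -43, 84), (260, -59, -49, 74), (270, -27, 11, 192), (280, -41, -51, 69), (290, -16, 15, 199), (300, -16, -12, 145), (310, -9, -16, 138), (320, -2, -17, 135), (330, 4, -16, 136), (340, 11, -12, 144), (350, 12, 16, 200), (360, 19, 8, 185), (370, 23, 12, 193), (380, 55, -49, 72), (390, 63, -46, 77), (400, 69, -40, 89), (410, 74, -33, 102)]
0.096 667 [-34.4 -33.5  -1.8  29.9  30.5] [-18.4 -15.2  30.8  31. ]
0.193 2207 [-36.8 -29.6  -2.1  26.3  33.8] [-21.8 -20.8  23.2  23.6]
```

View pics/wrist7.png

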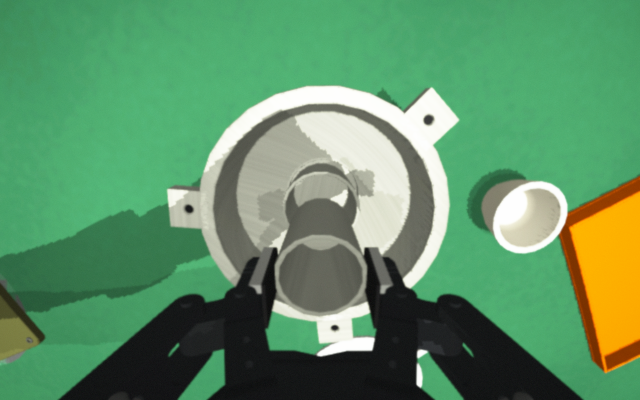

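The narrow cup hangs upright in the jaws at (320,275), over the wide cup at (322,195); relative offset about 0 in x and +2.5 mm in tool z. I'll shift −2 mm and lower.

Request:
arm_command(commands=[{"dx": 0, "dy": 0.01, "dz": -0.002, "rx": 0, "ry": 0, "rz": 0, "claw": 0.03}, {"dx": 0, "dy": 0.03, "dz": -0.002, "rx": 0, "ry": 0, "rz": 0, "claw": 0.03}, {"dx": 0, "dy": 0.05, "dz": -0.002, "rx": 0, "ry": 0, "rz": 0, "claw": 0.03}, {"dx": 0, "dy": 0.066, "dz": -0.002, "rx": 0, "ry": 0, "rz": 0, "claw": 0.03}, {"dx": 0, "dy": 0.076, "dz": -0.002, "rx": 0, "ry": 0, "rz": 0, "claw": 0.03}, {"dx": 0, "dy": 0.082, "dz": -0.002, "rx": 0, "ry": 0, "rz": 0, "claw": 0.03}, {"dx": 0, "dy": 0.084, "dz": -0.002, "rx": 0, "ry": 0, "rz": 0, "claw": 0.03}, {"dx": 0, "dy": 0.084, "dz": -0.002, "rx": 0, "ry": 0, "rz": 0, "claw": 0.03}])

```text
clock: 15.1
eef_pos: [0.5756, -0.0576, 0.1031]
tcp_rot: [[0.907, 0.0, 0.422], [-0.422, 0.0, 0.907], [0.0, -1.0, 0.0]]
force: [0.9, -0.1, -1.3]
opening: 0.0456
```

```bash
python3 plan.py
cat > prof2.py <<'E'
from holes import *
from workcell import bot
import sys
d=bot.snapshot('wrist'); np.savez(sys.argv[1]+'.npz',**d); cv2.imwrite(f'pics/{sys.argv[1]}.png',d['pixels'][:,:,::-1]); P=cloud(d)
p=np.array([.577,-.0567]); a=np.array([.906,-.423]); b=np.array([.423,.906])
w=P[...,:2]-p; X=w@a*1000; Z=w@b*1000; H_=P[...,2]*1000
for c in (300,319,340): print([(r,int(Z[r,c]),int(H_[r,c])) for r in range(160,330,8) if np.isfinite(X[r,c])])
E
python3 prof2.py wrist8
```

```text
now [ 0.5756 -0.0576  0.1031] bearing -24.94 tilt 0.02 F [ 0.9 -0.1 -1.3] open 0.0456 t 15.1 j [ 11.  47. -17. 104.  23.  33. -45.]
[(160, 45, 60), (168, 39, 57), (176, 33, 55), (184, 25, 43), (192, 27, 71), (200, 29, 93), (208, 12, 58), (216, 14, 79), (224, 16, 96), (232, 17, 108), (240, 17, 118), (248, -15, 62), (256, -16, 71), (264, -17, 80), (272, -18, 87), (280, -20, 94), (288, -19, 103), (296, -20, 109), (304, -21, 115), (312, -63, 68), (320, -67, 71), (328, -74, 72)]
[(160, 44, 58), (168, 39, 56), (176, 33, 54), (184, 28, 54), (192, 29, 78), (200, 30, 96), (208, 18, 74), (216, 18, 90), (224, 19, 102), (232, 19, 113), (240, -13, 52), (248, -20, 52), (256, -22, 60), (264, -22, 71), (272, -22, 80), (280, -23, 89), (288, -23, 96), (296, -24, 103), (304, -23, 111), (312, -24, 117), (320, -68, 70), (328, -73, 73)]
[(160, 45, 60), (168, 39, 57), (176, 33, 54), (184, 25, 43), (192, 26, 67), (200, 28, 90), (208, 13, 60), (216, 15, 81), (224, 16, 96), (232, 17, 109), (240, 17, 117), (248, -16, 60), (256, -17, 70), (264, -18, 78), (272, -18, 87), (280, -20, 93), (288, -20, 101), (296, -21, 108), (304, -21, 114), (312, -64, 67), (320, -68, 70), (328, -73, 73)]
```

Request:
arm_command(commands=[{"dx": 0, "dy": 0.0015, "dz": 0, "rx": 0, "ry": 0, "rz": 0, "claw": 0.03}, {"dx": 0, "dy": 0.0025, "dz": 0, "rx": 0, "ry": 0, "rz": 0, "claw": 0.03}, {"dx": 0, "dy": 0.0025, "dz": 0, "rx": 0, "ry": 0, "rz": 0, "claw": 0.03}, {"dx": 0, "dy": 0.0025, "dz": 0, "rx": 0, "ry": 0, "rz": 0, "claw": 0.07}, {"dx": 0, "dy": 0.0025, "dz": 0, "rx": 0, "ry": 0, "rz": 0, "claw": 0.07}, {"dx": 0, "dy": 0.0025, "dz": 0, "rx": 0, "ry": 0, "rz": 0, "claw": 0.07}, {"dx": 0, "dy": 0.0025, "dz": 0, "rx": 0, "ry": 0, "rz": 0, "claw": 0.07}, {"dx": 0, "dy": 0.0025, "dz": 0, "rx": 0, "ry": 0, "rz": 0, "claw": 0.07}])

```text
clock: 15.82
eef_pos: [0.5754, -0.0581, 0.1006]
tcp_rot: [[0.906, 0.0, 0.422], [-0.422, -0.0, 0.906], [0.0, -1.0, 0.0]]
force: [-0.8, -0.4, -0.2]
opening: 0.07
```

Request:
arm_command(commands=[{"dx": 0, "dy": -0.015, "dz": 0, "rx": 0, "ry": 0, "rz": 0, "claw": 0.075}, {"dx": 0, "dy": -0.045, "dz": 0, "rx": 0, "ry": 0, "rz": 0, "claw": 0.075}, {"dx": 0, "dy": -0.085, "dz": 0, "rx": 0, "ry": 0, "rz": 0, "claw": 0.075}, {"dx": 0, "dy": -0.115, "dz": 0, "rx": 0, "ry": 0, "rz": 0, "claw": 0.075}, {"dx": 0, "dy": -0.13, "dz": 0, "rx": 0, "ry": 0, "rz": 0, "claw": 0.075}, {"dx": 0, "dy": -0.13, "dz": 0, "rx": 0, "ry": 0, "rz": 0, "claw": 0.075}, {"dx": 0, "dy": -0.13, "dz": 0, "rx": 0, "ry": 0, "rz": 0, "claw": 0.075}])

```text
clock: 16.4
eef_pos: [0.5757, -0.0582, 0.2312]
tcp_rot: [[0.906, 0.002, 0.423], [-0.423, -0.0, 0.906], [0.002, -1.0, 0.0]]
force: [-0.5, 1.1, -0.6]
opening: 0.0752
```

```bash
python3 rim.py .096 .577 -.057 .04 wrist; python3 rim.py .115 .577 -.057 .03 scene+wrist wrist9.png;  python3 plan.py 0.55,-0.21,0.25,0 0.498,-0.362,0.20,17.8
python3 - <<'E'
from holes import *
from workcell import bot
d=bot.snapshot('wrist'); np.savez('wrist9.npz',**d)
g=d['pixels'].mean(-1)
E
```

```text
wrist 0.096 847 [ 0.5748 -0.0568] diam 0.066
scene 0.115 80 [ 0.5762 -0.0559] diam 0.0534
wrist 0.115 630 [ 0.5754 -0.0593] diam 0.0484
now [ 0.5743 -0.0583  0.229 ] bearing -24.98 tilt 0.18 F [-0.4 -0.2  0.2] open 0.0754 t 16.55 j [ 14.  37. -22.  98.  17.  49. -40.]
0.55,-0.21,0.25,0 d [ 0.042  -0.0209 -0.1478] r [ 0.001 -0.436 -0.003] rows 4.0
0.498,-0.362,0.20,17.8 d [-0.052  0.05  -0.152] r [ 0.    -0.311  0.   ] rows 5.0
```

View pics/wrist9.png

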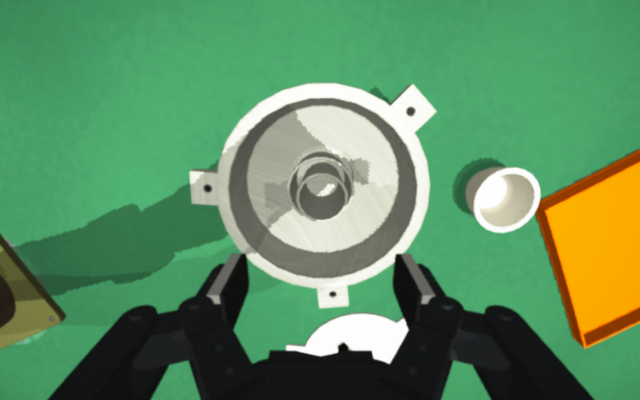

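The picture shows the narrow cup nested in the wide one at (323,188) and all three bin holes, at (411,112), (207,188) and (333,294). I'll fit the bin from them and travel to the cover.

Run:
```python
from holes import *
d=dict(np.load('wrist9.npz')); q=[hole(d,u,v,8,.12) for u,v in((411,112),(333,294),(207,188))]; print(q)
print(fit([H[0],H[2],H[1]],[x[2] for x in q]))
```

```text
[(array([410.72093023, 110.86046512]), np.int32(43), array([ 0.67315762, -0.02089657])), (array([332.5       , 293.72727273]), np.int32(22), array([ 0.54320206, -0.15399136])), (array([207.28888889, 187.91111111]), np.int32(45), array([ 0.48734982, -0.00692342]))]
(array([ 0.57706938, -0.05713671]), np.float64(20.718857502986538), array([0.32022646, 0.38843179, 0.19863218]))
```

Request:
arm_command(commands=[{"dx": 0.008, "dy": -0.004, "dz": -0.028, "rx": 0, "ry": -0.08, "rz": 0, "claw": 0.06}, {"dx": 0.017, "dy": -0.009, "dz": -0.06, "rx": 0, "ry": -0.19, "rz": 0, "claw": 0.06}, {"dx": 0.026, "dy": -0.014, "dz": -0.092, "rx": 0, "ry": -0.3, "rz": 0, "claw": 0.06}, {"dx": 0.036, "dy": -0.02, "dz": -0.125, "rx": 0, "ry": -0.4, "rz": 0, "claw": 0.06}, {"dx": 0.042, "dy": -0.021, "dz": -0.148, "rx": 0, "ry": -0.436, "rz": 0, "claw": 0.06}])

```text
clock: 17.02
eef_pos: [0.5499, -0.2142, 0.2509]
tcp_rot: [[1.0, -0.001, -0.001], [0.001, -0.002, 1.0], [-0.001, -1.0, -0.002]]
force: [1.0, -0.4, -0.7]
opening: 0.0598
```

Request:
arm_command(commands=[{"dx": -0.012, "dy": 0.01, "dz": -0.035, "rx": 0, "ry": -0.08, "rz": 0, "claw": 0.06}, {"dx": -0.024, "dy": 0.02, "dz": -0.07, "rx": 0, "ry": -0.16, "rz": 0, "claw": 0.06}, {"dx": -0.036, "dy": 0.034, "dz": -0.105, "rx": 0, "ry": -0.24, "rz": 0, "claw": 0.06}, {"dx": -0.047, "dy": 0.045, "dz": -0.138, "rx": 0, "ry": -0.311, "rz": 0, "claw": 0.06}, {"dx": -0.052, "dy": 0.05, "dz": -0.152, "rx": 0, "ry": -0.311, "rz": 0, "claw": 0.06}, {"dx": -0.052, "dy": 0.05, "dz": -0.152, "rx": 0, "ry": -0.311, "rz": 0, "claw": 0.06}, {"dx": -0.052, "dy": 0.05, "dz": -0.152, "rx": 0, "ry": -0.311, "rz": 0, "claw": 0.06}, {"dx": -0.052, "dy": 0.05, "dz": -0.152, "rx": 0, "ry": -0.311, "rz": 0, "claw": 0.06}])

```text
clock: 17.68
eef_pos: [0.5001, -0.3597, 0.2015]
tcp_rot: [[0.951, 0.001, -0.308], [0.308, 0.002, 0.951], [0.001, -1.0, 0.002]]
force: [-0.2, 1.2, 0.3]
opening: 0.0602
```

```bash
python3 plan.py 0.498,-0.362,0.10,17.8
python3 - <<'E'
from holes import *
from workcell import bot
d=bot.snapshot('wrist'); np.savez('wrist10.npz',**d); cv2.imwrite('pics/wrist10.png',d['pixels'][:,:,::-1]); P=cloud(d)
g=(P[...,2]>.036)&(P[...,2]<.05)&(np.hypot(P[...,0]-.498,P[...,1]+.362)<.06)
Q=onplane(d,np.argwhere(g)[:,::-1],.044)[:,:2]; print('bar',len(Q),cv2.minAreaRect(np.float32(Q)),Q.mean(0))
# holes: predicted pixels
for nm,c,y in(('cover',np.array([.498,-.362]),17.8),):
    R=np.array([[np.cos(np.radians(y)),-np.sin(np.radians(y))],[np.sin(np.radians(y)),np.cos(np.radians(y))]])
    W=[c+R@np.array(H[i]) for i in range(3)]; print(proj(d,[[*w,.004] for w in W]).round(0))
E
```

```text
now [ 0.5001 -0.3597  0.2015] bearing 17.93 tilt 0.12 F [-0.2  1.2  0.3] open 0.0602 t 17.6833 j [ 50.  44. -34.  92.  29.  53.  23.]
0.498,-0.362,0.10,17.8 d [-0.0028  0.1015 -0.0017] r [-0.002  0.002  0.001] rows 3.0
bar 1084 ((0.4988146722316742, -0.3634944558143616), (0.01320803165435791, 0.08920072764158249), 18.21027946472168) [ 0.49854988 -0.36188924]
[[405. 178.]
 [258. 107.]
 [265. 238.]]
```

View pics/wrist10.png

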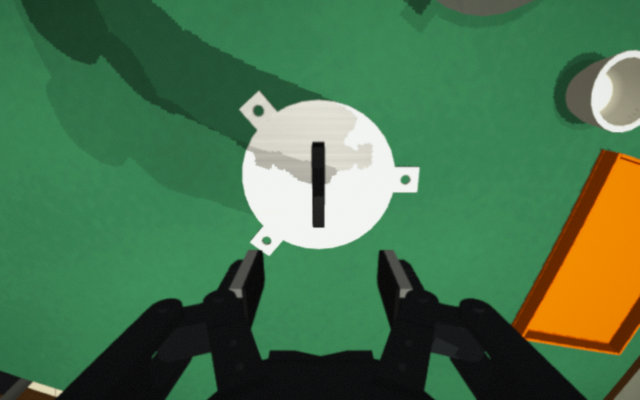

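The wrist view shows the cover bar at (318,185), upright in the image and midway between the fingers (255/387), parallel to the pads; holes at (405,180), (258,111), (266,240) match the prediction within a few px. Descend and grip firmly.

Request:
arm_command(commands=[{"dx": -0.001, "dy": 0.03, "dz": -0.002, "rx": 0, "ry": -0.003, "rz": 0, "claw": 0.055}, {"dx": -0.001, "dy": 0.07, "dz": -0.002, "rx": 0, "ry": -0.003, "rz": 0, "claw": 0.055}, {"dx": -0.001, "dy": 0.105, "dz": -0.002, "rx": 0, "ry": -0.003, "rz": 0, "claw": 0.055}, {"dx": -0.001, "dy": 0.135, "dz": -0.002, "rx": 0, "ry": -0.003, "rz": 0, "claw": 0.055}, {"dx": -0.001, "dy": 0.16, "dz": -0.002, "rx": 0, "ry": -0.003, "rz": 0, "claw": 0.055}, {"dx": -0.001, "dy": 0.175, "dz": -0.002, "rx": 0, "ry": -0.003, "rz": 0, "claw": 0.055}, {"dx": -0.001, "dy": 0.181, "dz": -0.002, "rx": 0, "ry": -0.003, "rz": 0, "claw": 0.055}, {"dx": -0.001, "dy": 0.181, "dz": -0.002, "rx": 0, "ry": -0.003, "rz": 0, "claw": 0.055}])

```text
clock: 18.4
eef_pos: [0.4991, -0.3622, 0.0198]
tcp_rot: [[0.95, -0.001, -0.311], [0.311, 0.002, 0.95], [-0.001, -1.0, 0.002]]
force: [-0.0, -0.0, -0.1]
opening: 0.0552
```

Request:
arm_command(commands=[{"dx": 0, "dy": 0, "dz": 0, "rx": 0, "ry": 0, "rz": 0, "claw": 0.055}, {"dx": 0, "dy": 0, "dz": 0, "rx": 0, "ry": 0, "rz": 0, "claw": 0.055}])

```text
clock: 18.57
eef_pos: [0.5001, -0.3641, 0.0222]
tcp_rot: [[0.951, 0.003, -0.31], [0.31, -0.001, 0.951], [0.002, -1.0, -0.002]]
force: [0.4, -0.4, 0.3]
opening: 0.0549
```

```bash
python3 plan.py 0.498,-0.3635,0.0195,18.1
```

```text
now [ 0.5001 -0.3641  0.0222] bearing 18.03 tilt 0.17 F [ 0.4 -0.4  0.3] open 0.0549 t 18.5667 j [ 46.  57. -25.  98.  40.  34.  15.]
0.498,-0.3635,0.0195,18.1 d [-0.0019  0.0027  0.0013] r [ 0.002 -0.001  0.002] rows 1.0
```

Request:
arm_command(commands=[{"dx": -0.001, "dy": 0.001, "dz": 0, "rx": 0, "ry": 0, "rz": 0, "claw": 0.0}, {"dx": -0.001, "dy": 0.001, "dz": 0, "rx": 0, "ry": 0, "rz": 0, "claw": 0.0}, {"dx": -0.001, "dy": 0.001, "dz": 0, "rx": 0, "ry": 0, "rz": 0, "claw": 0.0}, {"dx": -0.001, "dy": 0.001, "dz": 0, "rx": 0, "ry": 0, "rz": 0, "claw": 0.0}, {"dx": -0.001, "dy": 0.001, "dz": 0, "rx": 0, "ry": 0, "rz": 0, "claw": 0.0}, {"dx": -0.001, "dy": 0.001, "dz": 0, "rx": 0, "ry": 0, "rz": 0, "claw": 0.0}, {"dx": -0.001, "dy": 0.001, "dz": 0, "rx": 0, "ry": 0, "rz": 0, "claw": 0.0}, {"dx": -0.001, "dy": 0.001, "dz": 0, "rx": 0, "ry": 0, "rz": 0, "claw": 0.0}], newtons=90)

```text
clock: 19.23
eef_pos: [0.4981, -0.3649, 0.0205]
tcp_rot: [[0.951, 0.001, -0.309], [0.309, -0.001, 0.951], [0.001, -1.0, -0.001]]
force: [-0.7, 0.5, 5.9]
opening: 0.0123
```

Request:
arm_command(commands=[{"dx": 0, "dy": -0.01, "dz": 0, "rx": 0, "ry": 0, "rz": 0, "claw": 0.0}, {"dx": 0, "dy": -0.03, "dz": 0, "rx": 0, "ry": 0, "rz": 0, "claw": 0.0}, {"dx": 0, "dy": -0.06, "dz": 0, "rx": 0, "ry": 0, "rz": 0, "claw": 0.0}, {"dx": 0, "dy": -0.09, "dz": 0, "rx": 0, "ry": 0, "rz": 0, "claw": 0.0}, {"dx": 0, "dy": -0.12, "dz": 0, "rx": 0, "ry": 0, "rz": 0, "claw": 0.0}, {"dx": 0, "dy": -0.15, "dz": 0, "rx": 0, "ry": 0, "rz": 0, "claw": 0.0}, {"dx": 0, "dy": -0.175, "dz": 0, "rx": 0, "ry": 0, "rz": 0, "claw": 0.0}, {"dx": 0, "dy": -0.19, "dz": 0, "rx": 0, "ry": 0, "rz": 0, "claw": 0.0}])

```text
clock: 19.9
eef_pos: [0.4983, -0.3647, 0.2129]
tcp_rot: [[0.951, 0.003, -0.309], [0.309, -0.001, 0.951], [0.002, -1.0, -0.002]]
force: [1.8, -0.4, -2.6]
opening: 0.0121
```

Request:
arm_command(commands=[{"dx": 0, "dy": 0, "dz": 0, "rx": 0, "ry": 0, "rz": 0, "claw": 0.0}, {"dx": 0, "dy": 0, "dz": 0, "rx": 0, "ry": 0, "rz": 0, "claw": 0.0}, {"dx": 0, "dy": 0, "dz": 0, "rx": 0, "ry": 0, "rz": 0, "claw": 0.0}])

```text
clock: 20.15
eef_pos: [0.4963, -0.3642, 0.2081]
tcp_rot: [[0.951, -0.003, -0.309], [0.309, 0.001, 0.951], [-0.002, -1.0, 0.002]]
force: [-0.9, -0.1, -2.9]
opening: 0.0123
```

```bash
cat > cov.py <<'E'
from holes import *
from workcell import bot
import sys
from scipy.spatial.transform import Rotation as Ro
s=bot.observe(); p=np.array(s['eef_pos'])
d=bot.snapshot('wrist'); np.savez(sys.argv[1]+'.npz',**d); cv2.imwrite(f'pics/{sys.argv[1]}.png',d['pixels'][:,:,::-1]); P=cloud(d)
zt=p[2]-.0155   # cover top expected: TCP 19.5 above underside
g=(abs(P[...,2]-zt)<.02)&(np.hypot(P[...,0]-p[0],P[...,1]-p[1])<.087)&(d['pixels'].min(-1)>100)
Q=P[g]; Q=Q[np.isfinite(Q).all(1)]
for _ in range(4):
    A=np.c_[Q[:,:2]-p[:2],np.ones(len(Q))]; k=np.linalg.lstsq(A,Q[:,2],rcond=None)[0]; e=abs(A@k-Q[:,2]); Q=Q[e<max(3*np.median(e),.002)]
print('TCP',p.round(4),'plate top plane at TCP z',k[2].round(4),'slopes x,y',k[:2].round(3),len(Q))
yaw=np.degrees(np.arctan2(s['tcp_rot'][1][0],s['tcp_rot'][0][0])); print('yaw tool',yaw)
c,sn=np.cos(np.radians(yaw)),np.sin(np.radians(yaw))
print('predicted hole px',proj(d,[[p[0]+c*x-sn*y,p[1]+sn*x+c*y,k[2]] for x,y in H.values()]).round(0).tolist())
E
python3 plan.py 0.53,-0.20,0.23,19.5 0.577,-0.0571,0.20,20.7; python3 cov.py wrist11
```

```text
now [ 0.4963 -0.3642  0.2081] bearing 18.0 tilt 0.18 F [-0.9 -0.1 -2.9] open 0.0123 t 20.15 j [ 51.  44. -35.  92.  29.  54.  24.]
0.53,-0.20,0.23,19.5 d [ 0.0827 -0.0218  0.1458] r [-0.002 -0.026 -0.002] rows 5.0
0.577,-0.0571,0.20,20.7 d [0.092 0.03  0.119] r [ 0.    -0.021  0.   ] rows 4.0
TCP [ 0.4963 -0.3642  0.2081] plate top plane at TCP z 0.1915 slopes x,y [-0.004  0.002] 44161
yaw tool 17.995420691757722
predicted hole px [[490.0, 245.0], [193.0, 108.0], [224.0, 348.0]]
```

View pics/wrist11.png

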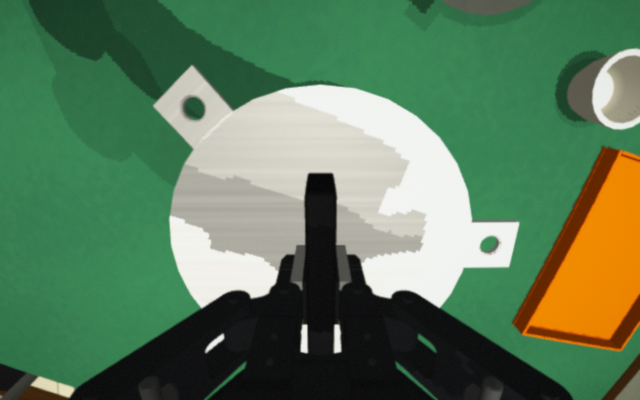

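The cover hangs level. Its holes appear at (489,244) and (193,108), where predicted if the cover is centred on the TCP at the tool yaw. Carry it over the bin.

Request:
arm_command(commands=[{"dx": 0.008, "dy": -0.003, "dz": 0.014, "rx": 0, "ry": -0.004, "rz": 0, "claw": 0.0}, {"dx": 0.02, "dy": -0.007, "dz": 0.036, "rx": 0, "ry": -0.008, "rz": 0, "claw": 0.0}, {"dx": 0.036, "dy": -0.012, "dz": 0.064, "rx": 0, "ry": -0.012, "rz": 0, "claw": 0.0}, {"dx": 0.052, "dy": -0.017, "dz": 0.092, "rx": 0, "ry": -0.017, "rz": 0, "claw": 0.0}, {"dx": 0.068, "dy": -0.02, "dz": 0.12, "rx": 0, "ry": -0.022, "rz": 0, "claw": 0.0}, {"dx": 0.083, "dy": -0.022, "dz": 0.146, "rx": 0, "ry": -0.026, "rz": 0, "claw": 0.0}])

```text
clock: 20.7
eef_pos: [0.5312, -0.1969, 0.2309]
tcp_rot: [[0.942, -0.001, -0.335], [0.335, 0.002, 0.942], [-0.001, -1.0, 0.002]]
force: [-0.4, -0.2, -2.7]
opening: 0.0127
```

Request:
arm_command(commands=[{"dx": 0.02, "dy": 0, "dz": 0.025, "rx": 0, "ry": -0.005, "rz": 0, "claw": 0.0}, {"dx": 0.04, "dy": 0.003, "dz": 0.05, "rx": 0, "ry": -0.01, "rz": 0, "claw": 0.0}, {"dx": 0.06, "dy": 0.008, "dz": 0.075, "rx": 0, "ry": -0.015, "rz": 0, "claw": 0.0}, {"dx": 0.075, "dy": 0.015, "dz": 0.097, "rx": 0, "ry": -0.021, "rz": 0, "claw": 0.0}, {"dx": 0.087, "dy": 0.022, "dz": 0.112, "rx": 0, "ry": -0.021, "rz": 0, "claw": 0.0}, {"dx": 0.092, "dy": 0.028, "dz": 0.119, "rx": 0, "ry": -0.021, "rz": 0, "claw": 0.0}, {"dx": 0.092, "dy": 0.03, "dz": 0.119, "rx": 0, "ry": -0.021, "rz": 0, "claw": 0.0}, {"dx": 0.092, "dy": 0.03, "dz": 0.119, "rx": 0, "ry": -0.021, "rz": 0, "claw": 0.0}])

```text
clock: 21.37
eef_pos: [0.5774, -0.058, 0.2002]
tcp_rot: [[0.935, -0.003, -0.353], [0.353, -0.001, 0.935], [-0.003, -1.0, -0.0]]
force: [-0.8, -0.6, -1.8]
opening: 0.012
```

Request:
arm_command(commands=[{"dx": 0, "dy": 0, "dz": 0, "rx": 0, "ry": 0, "rz": 0, "claw": 0.0}, {"dx": 0, "dy": 0, "dz": 0, "rx": 0, "ry": 0, "rz": 0, "claw": 0.0}])

```text
clock: 21.53
eef_pos: [0.5782, -0.0595, 0.2015]
tcp_rot: [[0.937, -0.0, -0.35], [0.35, -0.002, 0.937], [-0.001, -1.0, -0.001]]
force: [-0.4, 0.4, -3.4]
opening: 0.0123
```

```bash
python3 plan.py 0.577,-0.0571,0.156,20.7; python3 cov.py wrist12
```

```text
now [ 0.5782 -0.0595  0.2015] bearing 20.51 tilt 0.09 F [-0.4  0.4 -3.4] open 0.0123 t 21.5333 j [ 20.  41. -33.  99.  29.  49.  -5.]
0.577,-0.0571,0.156,20.7 d [-0.0002  0.0455  0.0027] r [ 0.001 -0.003 -0.001] rows 2.0
TCP [ 0.5782 -0.0595  0.2015] plate top plane at TCP z 0.185 slopes x,y [-0.001 -0.   ] 44218
yaw tool 20.50507932642739
predicted hole px [[490.0, 245.0], [193.0, 108.0], [224.0, 348.0]]
```

Request:
arm_command(commands=[{"dx": 0, "dy": 0.01, "dz": 0.001, "rx": 0, "ry": -0.002, "rz": 0, "claw": 0.0}, {"dx": 0, "dy": 0.022, "dz": 0.002, "rx": 0, "ry": -0.002, "rz": 0, "claw": 0.0}, {"dx": 0, "dy": 0.033, "dz": 0.002, "rx": 0, "ry": -0.002, "rz": 0, "claw": 0.0}, {"dx": 0, "dy": 0.04, "dz": 0.002, "rx": 0, "ry": -0.002, "rz": 0, "claw": 0.0}, {"dx": 0, "dy": 0.044, "dz": 0.002, "rx": 0, "ry": -0.002, "rz": 0, "claw": 0.0}, {"dx": 0, "dy": 0.045, "dz": 0.002, "rx": 0, "ry": -0.002, "rz": 0, "claw": 0.0}, {"dx": 0, "dy": 0.045, "dz": 0.002, "rx": 0, "ry": -0.002, "rz": 0, "claw": 0.0}, {"dx": 0, "dy": 0.045, "dz": 0.002, "rx": 0, "ry": -0.002, "rz": 0, "claw": 0.0}])

```text
clock: 22.25
eef_pos: [0.5782, -0.0552, 0.1569]
tcp_rot: [[0.935, 0.001, -0.355], [0.355, 0.0, 0.935], [0.001, -1.0, -0.0]]
force: [-0.3, -0.4, -2.0]
opening: 0.0123
```

```bash
python3 plan.py; python3 cov.py wrist13
python3 - <<'E'
from holes import *
from workcell import bot
w=dict(np.load('wrist13.npz')); P=cloud(w)
# pixel predictions of thread mouths in wrist and top views, with the bin as fitted
c=np.array([.5771,-.0571]); y=np.radians(20.72); R=np.array([[np.cos(y),-np.sin(y)],[np.sin(y),np.cos(y)]])
T=[[*(c+R@np.array(H[i])),.12] for i in range(3)]
print('thread px wrist',proj(w,T).round(1).tolist())
out=[cv2.resize(np.ascontiguousarray(w['pixels'][u-40:u+40,v-50:v+50,::-1]),(400,320),interpolation=2) for v,u in((490,245),(193,108))]
for n in('top','scene'):
    d=bot.snapshot(n); np.savez(n+'13.npz',**d); print(n,proj(d,T).round(1).tolist())
    u,v={'top':(314,213),'scene':(320,190)}[n]
    out.append(cv2.resize(np.ascontiguousarray(d['pixels'][v-48:v+48,u-60:u+60,::-1]),(400,320),interpolation=2))
cv2.imwrite('pics/all13.png',np.vstack([np.hstack(out[:2]),np.hstack(out[2:])])[:600])
E
```

```text
now [ 0.5782 -0.0552  0.1569] bearing 20.8 tilt 0.05 F [-0.3 -0.4 -2. ] open 0.0123 t 22.25 j [ 19.  44. -31. 101.  32.  44.  -8.]
TCP [ 0.5782 -0.0552  0.1569] plate top plane at TCP z 0.1403 slopes x,y [-0.     0.001] 44194
yaw tool 20.79610860030942
predicted hole px [[490.0, 245.0], [193.0, 108.0], [224.0, 348.0]]
thread px wrist [[470.9, 233.5], [204.4, 109.6], [229.9, 328.8]]
top [[297.9, 171.8], [293.2, 249.8], [355.0, 224.8]]
scene [[319.5, 222.6], [344.4, 171.2], [289.3, 173.6]]
```

View pics/all13.png

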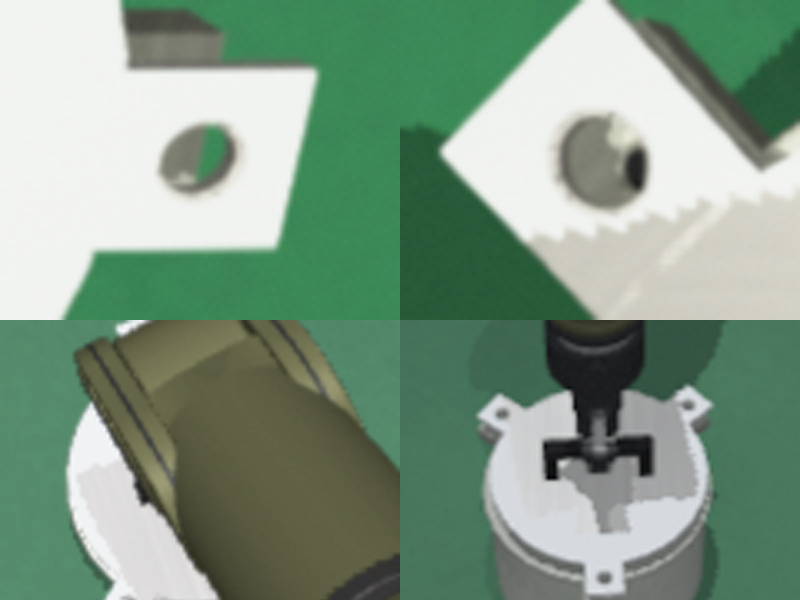

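The composite shows the cover hovering level over the bin, with lugs over lugs. Through cover hole 1 the dark threaded hole is visible at about wrist pixel (204.7,109.9); predicted (204.4,109.6), so the bin fit holds. Now the residual, from hole pixels directly.

```bash
cat > res.py <<'E'
from holes import *
w=dict(np.load('wrist13.npz')); s=dict(np.load('scene13.npz'))
c=np.array([.5771,-.0571]); y=np.radians(20.72); R=np.array([[np.cos(y),-np.sin(y)],[np.sin(y),np.cos(y)]])
T=np.array([c+R@np.array(H[i]) for i in range(3)])
q=onplane(w,[(489.6,244.6),(194,108)],.1403)[:,:2]; print('wrist hole-thread mm',((q-T[:2])*1000).round(1).tolist(),fit([H[0],H[1]],q))
def holepx(d,u,v,r=4):
    g=d['pixels'].mean(-1)[v-r:v+r+1,u-r:u+r+1]; k=np.clip(np.percentile(g,60)-g-25,0,None); Y,X=np.mgrid[-r:r+1,-r:r+1]; return u+(k*X).sum()/k.sum(),v+(k*Y).sum()/k.sum()
s0=dict(np.load('scene0.npz'))
C=[holepx(s,*a) for a in((321,219),(346,167),(290,170))]; Bn=[holepx(s0,*a) for a in((321,223),(346,171),(290,174))]
a=onplane(s,C,.1395)[:,:2]; b=onplane(s0,Bn,.12)[:,:2]
print('scene px',np.round(C,1).tolist(),np.round(Bn,1).tolist(),'cover',fit(list(H.values()),a),'bin',fit(list(H.values()),b))
print('scene hole-thread mm',((a-b)*1000).round(1).tolist())
E
python3 res.py
```

```text
wrist hole-thread mm [[0.8, 2.2], [1.7, 1.9]] (array([ 0.57841038, -0.05506831]), np.float64(20.800966163376028), array([0.49021913, 0.49021913]))
scene px [[320.9, 218.9], [346.0, 166.7], [289.3, 170.0]] [[320.9, 224.1], [347.8, 171.3], [288.4, 175.2]] cover (array([ 0.57649351, -0.0539005 ]), np.float64(21.40195630707609), array([0.50270185, 1.84423363, 1.35962457])) bin (array([ 0.57940213, -0.05241334]), np.float64(21.344175864725617), array([1.61392191, 7.09161346, 5.68850292]))
scene hole-thread mm [[-4.0, -0.9], [0.1, -5.9], [-4.8, 2.3]]
```

Request:
arm_command(commands=[{"dx": -0.0015, "dy": 0.001, "dz": -0.001, "rx": 0, "ry": 0, "rz": 0, "claw": 0.0}, {"dx": -0.0015, "dy": 0.001, "dz": -0.001, "rx": 0, "ry": 0, "rz": 0, "claw": 0.0}, {"dx": -0.0015, "dy": 0.001, "dz": -0.001, "rx": 0, "ry": 0, "rz": 0, "claw": 0.0}, {"dx": -0.0015, "dy": 0.001, "dz": -0.001, "rx": 0, "ry": 0, "rz": 0, "claw": 0.0}, {"dx": -0.0015, "dy": 0.001, "dz": -0.001, "rx": 0, "ry": 0, "rz": 0, "claw": 0.0}, {"dx": -0.0015, "dy": 0.001, "dz": -0.001, "rx": 0, "ry": 0, "rz": 0, "claw": 0.0}])

```text
clock: 22.9
eef_pos: [0.5768, -0.0567, 0.1555]
tcp_rot: [[0.935, 0.0, -0.355], [0.355, -0.0, 0.935], [0.0, -1.0, -0.0]]
force: [0.0, -0.2, -2.6]
opening: 0.0124
```

```bash
python3 cov.py wrist14
python3 - <<'E'
from holes import *
from workcell import bot
w=dict(np.load('wrist14.npz'))
c=np.array([.5771,-.0571]); y=np.radians(20.72); R=np.array([[np.cos(y),-np.sin(y)],[np.sin(y),np.cos(y)]])
T=np.array([c+R@np.array(H[i]) for i in range(3)]); print('thread px',proj(w,np.c_[T,[.12]*3]).round(1).tolist())
q=onplane(w,[(489.6,244.6),(194,108)],.1395)[:,:2]; print('hole-thread mm',((q-T[:2])*1000).round(1).tolist(),fit([H[0],H[1]],q))
# dark thread blob seen through hole 1
g=w['pixels'].mean(-1)[93:126,178:212]; Y,X=np.nonzero(g<60); print('blob',len(X),X.min()+178,X.max()+178,Y.min()+93,Y.max()+93)
g=dict(np.load('wrist13.npz'))['pixels'].mean(-1)[93:126,178:212]; Y,X=np.nonzero(g<60); print('blob before',len(X),X.min()+178,X.max()+178,Y.min()+93,Y.max()+93)
s=bot.observe(); print(s['force'],s['opening'],np.abs(s['joint_vel']).max(),s['clock'])
cv2.imwrite('pics/h14.png',cv2.resize(np.ascontiguousarray(w['pixels'][68:148,143:243,::-1]),(500,400),interpolation=2))
E
```

```text
TCP [ 0.5768 -0.0567  0.1555] plate top plane at TCP z 0.139 slopes x,y [-0.001  0.001] 44204
yaw tool 20.80066026359416
predicted hole px [[490.0, 245.0], [193.0, 108.0], [224.0, 348.0]]
thread px [[474.8, 233.1], [206.6, 108.0], [231.8, 329.0]]
hole-thread mm [[-1.1, 0.8], [0.5, 0.4]] (array([ 0.57686643, -0.05647668]), np.float64(20.811948248140688), array([0.80052794, 0.80052794]))
blob 6 202 203 107 110
blob before 26 200 203 106 114
[ 0.05178098 -0.71483707 -2.52325931] 0.011849183995116723 0.1024821648711396 22.95
```

All checks agree within about 1 mm: underside about 135 mm, level, cover held, arm still. Handing in.

```bash
python3 -c "
from workcell import bot
print(bot.finish_job())"
```

```text
the job is handed in; nothing more can be done
None
```

The job is handed in at about 23 s of the 72 s: both cups are in the bin, and the gripper is holding the cover still over it. No verdict was reported. I viewed 11 pictures, one over the budget of 10.

**Cups:** On the first try the wide cup caught the lip of the well and tilted. I lifted it, straightened it, moved it 3.5 mm and then released it on the well floor. Its rim then measured 96 mm high, as it should. The narrow cup stands inside it with its rim at about 115 mm. The two centres are about 2.5 mm apart.

**Cover, last check (wrist camera):**

| Check | Measured | Required |
|---|---|---|
| Underside above the bin rim | about 15 mm | 5 to 28 mm |
| Tilt | under 0.002 rad | under 0.07 rad |
| Yaw against the bin | within 0.1° | – |
| Hole offset, holes 0 and 1 | within about 1.4 mm | within 5 mm |

**Not fully confirmed:**
- **Hole 2:** the gripper hid it, so its position comes from the rigid fit of the other two.
- **Scene camera:** it disagreed by 1–2 mm with the wrist camera on the bin and cover positions. Its reading of the bin holes was too poor to use (fit errors up to 7 mm), so I relied on the wrist view.
- **Cups at the end:** I could not see them under the cover, so their last check was just after I placed the narrow cup.
- **Pink cup and mortar:** I saw no sign of contact, but I did not measure their positions again at the end.

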